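Finish the face panel of a mobile-shelving drive head

TASK

Finish fixing the face panel of this shelving drive head. With the mallet, drive the white pin of every push rivet fully home while the red-handled alignment pins are still in and holding the panel true (never press the rivets with the fingers); only then pull all the alignment pins out and put them in the aluminium tray. Also turn the orange lock knob clockwise until it clicks over to locked, put the mallet back on its mat, and leave the other things on the table where they are.

Things in the scene. Friction and masses are not known exactly. Their poses are not given: they have to be found in the camera images.
- drivehead: drive head, fixed: olive block 220 (its x) x 270 (its y) x 70 mm with black sides. Origin at the centre of its underside, z up; the face panel is its top. On it: six square rivet holes, three square alignment sockets, 12 mm wide, 58 mm deep, a flat label frame, and a black hub, radius 42 mm, with the lock knob in the middle. Only knob and pins rise more than 16 mm above the panel
- rivet1_pin (a joint): white pin of push rivet 1 (None: no such rivet), 12 mm wide, in a black collar 25 mm wide, 4 mm high, set in a square hole of the panel at x -75, y 105 mm of the drive head's frame. Value: travel down, m: 0 proud (top 15.5 mm above the panel), 0.010 home (5.5 mm above it). Sprung: a catch 4 to 7 mm down needs about 8 N; let go before 7 mm it springs back, past that it snaps home and stays
- rivet2_pin (a joint): white pin of push rivet 2 (None: no such rivet), 12 mm wide, in a black collar 25 mm wide, 4 mm high, set in a square hole of the panel at x 0, y 105 mm of the drive head's frame. Value: travel down, m: 0 proud (top 15.5 mm above the panel), 0.010 home (5.5 mm above it). Sprung: a catch 4 to 7 mm down needs about 8 N; let go before 7 mm it springs back, past that it snaps home and stays
- rivet3_pin (a joint): white pin of push rivet 3 (None: no such rivet), 12 mm wide, in a black collar 25 mm wide, 4 mm high, set in a square hole of the panel at x 75, y 105 mm of the drive head's frame. Value: travel down, m: 0 proud (top 15.5 mm above the panel), 0.010 home (5.5 mm above it). Sprung: a catch 4 to 7 mm down needs about 8 N; let go before 7 mm it springs back, past that it snaps home and stays
- rivet4_pin (a joint): white pin of push rivet 4 (None: no such rivet), 12 mm wide, in a black collar 25 mm wide, 4 mm high, set in a square hole of the panel at x -75, y -105 mm of the drive head's frame. Value: travel down, m: 0 proud (top 15.5 mm above the panel), 0.010 home (5.5 mm above it). Sprung: a catch 4 to 7 mm down needs about 8 N; let go before 7 mm it springs back, past that it snaps home and stays
- rivet5_pin (a joint): white pin of push rivet 5 (None: no such rivet), 12 mm wide, in a black collar 25 mm wide, 4 mm high, set in a square hole of the panel at x 0, y -105 mm of the drive head's frame. Value: travel down, m: 0 proud (top 15.5 mm above the panel), 0.010 home (5.5 mm above it). Sprung: a catch 4 to 7 mm down needs about 8 N; let go before 7 mm it springs back, past that it snaps home and stays
- rivet6_pin (a joint): white pin of push rivet 6 (None: no such rivet), 12 mm wide, in a black collar 25 mm wide, 4 mm high, set in a square hole of the panel at x 75, y -105 mm of the drive head's frame. Value: travel down, m: 0 proud (top 15.5 mm above the panel), 0.010 home (5.5 mm above it). Sprung: a catch 4 to 7 mm down needs about 8 N; let go before 7 mm it springs back, past that it snaps home and stays
- pin1: alignment pin 1 (None: no pin here), loose, 60 g, 106 mm long, standing in the socket at x -80, y -40 mm of the drive head: steel shaft 10 mm wide, flange 26 mm wide lying on the panel, round red handle 20 mm wide with a white band. Origin on its axis under the flange (mid-length), z along the pin: tip at -56 mm, flange 0 to 5 mm, handle 5 to 50 mm
- pin2: alignment pin 2 (None: no pin here), loose, 60 g, 106 mm long, standing in the socket at x 80, y 45 mm of the drive head: steel shaft 10 mm wide, flange 26 mm wide lying on the panel, round red handle 20 mm wide with a white band. Origin on its axis under the flange (mid-length), z along the pin: tip at -56 mm, flange 0 to 5 mm, handle 5 to 50 mm
- pin3: alignment pin 3 (None: no pin here), loose, 60 g, 106 mm long, standing in the socket at x 80, y -45 mm of the drive head: steel shaft 10 mm wide, flange 26 mm wide lying on the panel, round red handle 20 mm wide with a white band. Origin on its axis under the flange (mid-length), z along the pin: tip at -56 mm, flange 0 to 5 mm, handle 5 to 50 mm
- lock (a joint): angle of the orange lock knob on the hub, rad: 0 released (white mark at the red dot), 1.4 locked (white mark at the green dot), turned clockwise seen from above. It starts between 0 and 0.3 and turns easily as far as a sprung detent, which resists with about 0.25 N m from 0.7 to 1.0; past 1.0 it clicks over to 1.3 or more; the stop is at 1.4
- lock_grip (a point): on the knob's axis (the middle of the drive head), 40 mm above the panel: where to grip the orange bar, 46 mm long, 14 mm wide, 20 to 51 mm above the panel. The bar lies along the point's x; at joint 0 this is the drive head's x
- mallet: rubber mallet, 0.4 kg: round head 50 mm wide, 80 mm long, standing freely on one striking face; level handle 24 mm wide, 28 mm high, its axis 40 mm above that face, running to 200 mm from the head's axis along the mallet's -x. Origin at the centre of the lower face, z up the head. Balances 14 mm from the head's axis; grip it across the handle, about 60 mm from the head's axis
- mat: black rubber mat, 300 mm (its x) by 130 mm (its y), 4 mm thick, fixed; the mallet's place. Origin at the centre of its underside
- tray: low open aluminium tray, loose, 0.8 kg, 220 mm (its x) by 150 mm (its y), 30 mm high, walls and floor 4 mm thick. Origin at the centre of its underside, z up
- jar: bystander: clear jar with steel lid, 68 mm wide, 85 mm high. Origin at the centre of its underside
- tape: bystander: yellow tape measure, 70 x 36 x 66 mm. Origin at the centre of its underside
- screwdriver: bystander: screwdriver, 190 mm, lying near the robot. Origin on the table under its middle

How it is judged:
On the way, in this order (a step that is already met when the one before it is completed fails the run):
1. every push rivet's pin is home while every alignment pin is still in its socket (value of joint each of rivet1_pin, rivet2_pin, rivet3_pin, rivet4_pin, rivet5_pin, rivet6_pin above 0.0085 m and z of each of rivet1_pin_c0, rivet2_pin_c0, rivet3_pin_c0, rivet4_pin_c0, rivet5_pin_c0, rivet6_pin_c0 in the frame of drivehead below 0.08 m and z of pin1 in the frame of drivehead between 0.05 and 0.09 m and horizontal distance between each of pin1, pin2, pin3 and drivehead below 0.11 m and z of pin2 in the frame of drivehead between 0.05 and 0.09 m and z of pin3 in the frame of drivehead between 0.05 and 0.09 m), for 0.2 s.
2. every alignment pin is out of the drive head and in the tray (x of pin1 in the frame of tray between -0.106 and 0.106 m and y of pin1 in the frame of tray between -0.071 and 0.071 m and z of each of pin1, pin2, pin3 in the frame of tray below 0.045 m and linear speed of each of pin1, pin2, pin3 below 0.03 m/s and x of pin2 in the frame of tray between -0.106 and 0.106 m and y of pin2 in the frame of tray between -0.071 and 0.071 m and x of pin3 in the frame of tray between -0.106 and 0.106 m and y of pin3 in the frame of tray between -0.071 and 0.071 m), for 0.2 s.
At the end, for the whole second after the job is handed in: rivets in the panel, their pins down more than 8.5 of 10 mm; alignment pins all at rest in the tray, their middles within its walls and under 45 mm above its underside; knob past 1.2 rad; mallet at rest on the mat, its origin over the mat and less than 50 mm up; bystanders within 3 cm (all of step 2 and value of joint each of rivet1_pin, rivet2_pin, rivet3_pin, rivet4_pin, rivet5_pin, rivet6_pin above 0.0085 m and z of each of rivet1_pin_c0, rivet2_pin_c0, rivet3_pin_c0, rivet4_pin_c0, rivet5_pin_c0, rivet6_pin_c0 in the frame of drivehead below 0.08 m and value of joint lock above 1.2 rad and x of mallet in the frame of mat between -0.15 and 0.15 m and y of mallet in the frame of mat between -0.065 and 0.065 m and height (world z) of mallet below 0.05 m and linear speed of mallet below 0.02 m/s); the robot touches nothing.
It fails at once if a rivet is pressed with the fingers or arm instead of the mallet (more than 3 N) (contact force between any of the fingers, the arm and rivet1_pin_c0 above 3 N or contact force between any of the fingers, the arm and rivet2_pin_c0 above 3 N or contact force between any of the fingers, the arm and rivet3_pin_c0 above 3 N or contact force between any of the fingers, the arm and rivet4_pin_c0 above 3 N or contact force between any of the fingers, the arm and rivet5_pin_c0 above 3 N or contact force between any of the fingers, the arm and rivet6_pin_c0 above 3 N).
It fails at once if a bystander is moved more than 3 cm (distance of any of jar, tape, screwdriver from where it was at the start of the episode above 0.03 m).
Of rivet1, rivet2, rivet3, rivet4, rivet5, rivet6 only 3 to 5 are there at a start; the rules pass over those that are not, and their reading is None.
Of pin1, pin2, pin3 only 2 to 3 are there at a start; the rules pass over those that are not, and their reading is None.
At some moment in a run one of tray may be knocked a few centimetres aside while the robot is not near it.
It also fails if it takes over 210 s, if anything falls off the work surface, if the arm or the gripper's body presses on something with over 40 N, if the wrist force passes 120 N, or if a joint passes its speed limit or range.

ROBOT

A 6-joint arm with a two-finger parallel gripper is mounted at the origin on the work surface. World frame = base frame: x ahead of the robot, y to its left, z up, the work surface at z = 0. Lengths are in m, angles in rad, forces in N, time in s.
With the tool pointing down it reaches from about 0.35 to 0.775 m from the base axis. Payload 7.3 kg.
Tool frame: the origin (TCP) lies at the very end of the fingers, on their centre line; the grasp point (between the pads) lies 19 mm behind it; z points along the fingers, y is the line along which they close (so a half turn about z gives the same grasp; the last joint's range is limited). The gripper opens to 92 mm and grips with 3 to 60 N. Pads are 19 mm wide; open, the fingers measure 130 mm over their backs; the gripper's body (75 mm by 190 mm) begins 47 mm behind the grasp point.
Start: joints at [-1.262, 0.342, 1.524, -0, 1.275, -0.146], TCP at [0.231, -0.472, 0.227] pointing down, gripper open.
Joint ranges: [-2.53, 2.53], [-0.77, 2.02], [0.04, 2.7], [-1, 4.14], [0.28, 2.66], [-3.11, 3.11]. Speed limits (rad/s): [2.57, 2.57, 3.14, 3.14, 3.14, 3.14].

INTERFACE

Orientations are given as [roll, pitch, yaw] about the fixed x, y, z axes, in that order (R = Rz(yaw) Ry(pitch) Rx(roll)).
In Python, from cell import telemetry, eyes, job gives the robot as it stands.
- The arm moves only by the tool apply_moves, never from a script. Its arguments are lists of equal length, an entry for each row: "delta_pos": the shift along the world's x, y, z each as a share of 0.4 m, from -1 to 1, a list of three; "dr": the turn, a rotation vector about the world's x, y, z each as a share of 0.5 rad, from -1 to 1, a list of three; "jaw": the opening, from 0 (shut) to 1 (fully open). A call has 1 to 8 rows; each row is the pose to reach, as a shift and turn from the pose commanded when the call began; what a row does not reach only later rows make up. A row lasts 1/12 s, in which the tool goes at most 41.7 mm and 7.16 degrees, less where a joint would pass 70% of its speed; a pose out of reach is approached as far as the arm can. A call with a number of a shift or a turn outside -1 to 1 is refused whole. A call with a gripper value outside its range is refused whole. The fingers move at their own pace and stop on an object; "force" is the grip in N (left out, the last holds). Time passes only in rows, so rows that repeat a pose let the fingers close. It gives the time, the measured TCP pose, the force, the opening and the grip force at its end, in the units of the state.
- telemetry.observe(): the state, without advancing time (a new reading comes with each control period).
- eyes.read_camera(name): name is "side" or "top" or "wrist"; returns the picture (420x560x3 uint8, red, green, blue); there is no depth.
- eyes.camera_model(name): a dict with "vertical_fov" (degrees; the focal length in pixels is half the picture's height over the tangent of half this angle, whatever the lens; pixels are square), "cx", "cy" (the principal point, pixels), "rvec" (rotation vector, rad) and "tvec" (3), from world to camera coordinates, as OpenCV has them; the wrist camera has in their place "hand_eye" (4x4, takes a point from camera to tool coordinates, whose origin is the TCP and whose axes are the flange's). Camera axes: x right, y down, z forward; pixel columns grow to the right and rows downward; lengths in m; the calibration is good to about 2 mm. The wrist camera is an equidistant fisheye: a pixel r from the principal point sees the ray r / f radians off the axis. A picture is of the moment at which its call begins: read the wrist's pose just before it. camera_model takes no time and is no camera call.
- job.hand_in(): hands the job in; it is judged then, once.
The state is a dict: "time": time; "qpos": joint angles; "qvel": joint speeds; "joint_efforts": joint torques, N m; "tool_pos": TCP position; "tool_rot": TCP orientation; "contact_force": force on the tool from outside, world axes, zero at the start; "torque": the same for the moment, N m; "opening": finger opening in m; "grip_force": force on a finger pad.
Only numpy, scipy, OpenCV 4.12 (cv2) and the standard library are available. Lean on these libraries where they do the work, as an engineer would, in place of code of your own. Each camera call takes 0.05 s, during which the arm holds its last target. There are 200 camera calls.

## Working session

There is one attempt and no reset: what is moved stays moved. The work goes in short steps, Python scripts to look and compute and a tool call to move; the robot and the scene stay as the last step left them, time stands still between calls to the robot, and variables do not carry over. Pictures are saved under pics/ and viewed, at most 14 in all, crops included, and the job is handed in when it is done.

Besides the shell and the picture viewer there is one more tool, called after "Call:" in YAML: its name, and indented under it one key for each argument. apply_moves: Moves the arm, as the interface text tells. Its arguments: {"type":"object","properties":{"delta_pos":{"type":"array"},"dr":{"type":"array"},"jaw":{"type":"array"},"force":{"type":"number"}},"required":["delta_pos","dr","jaw"]}

```bash
ls; mkdir -p pics
python3 - <<'E'
from cell import telemetry, eyes
import cv2
s=telemetry.observe();print(s)
for n in("top","side","wrist"):
    im=eyes.read_camera(n);cv2.imwrite(f"pics/{n}0.png",im[:,:,::-1]);print(n,eyes.camera_model(n))
E
```

```text
pics
{'time': 0.0, 'qpos': array([-1.26201135e+00,  3.42724546e-01,  1.52502580e+00,  1.85179356e-05,
        1.27543578e+00, -1.46015016e-01]), 'qvel': array([ 0.00068188,  0.0022176 ,  0.00060278, -0.00097452,  0.00076161,
        0.0013549 ]), 'joint_efforts': array([-9.92685818e-04, -4.31240129e+01, -2.44218224e+01,  7.17190979e-02,
        5.59310918e-02, -1.74656311e-04]), 'tool_pos': array([ 0.23051163, -0.47121748,  0.22604098]), 'tool_rot': array([-3.14001872e+00, -2.49362512e-04,  4.54794393e-01]), 'contact_force': array([-1.11964857, -0.43318077,  0.21546668]), 'torque': array([ 0.03424147,  0.01132942, -0.03096912]), 'grip_force': 0.0, 'opening': 0.0915472480435413}
top {'vertical_fov': 54.8850770540079, 'cx': 276.5960598093367, 'cy': 205.48196479450863, 'rvec': array([ 2.16347124, -2.19077301,  0.09680392]), 'tvec': array([-0.00119527,  0.57790882,  0.92287827])}
side {'vertical_fov': 54.62841959782635, 'cx': 278.41127317575405, 'cy': 208.12089998380614, 'rvec': array([ 0.0806833 , -2.87205288,  1.21733405]), 'tvec': array([0.56741221, 0.079863  , 0.97286585])}
wrist {'vertical_fov': 65.70646984690485, 'cx': 281.3366587429576, 'cy': 212.55403369707483, 'hand_eye': array([[-2.79878323e-04, -9.63522222e-01, -2.67628193e-01,
         7.15990178e-02],
       [ 9.99999958e-01, -2.88784632e-04, -6.08269667e-06,
        -4.02266317e-04],
       [-7.14260958e-05, -2.67628183e-01,  9.63522263e-01,
        -1.58523216e-01],
       [ 0.00000000e+00,  0.00000000e+00,  0.00000000e+00,
         1.00000000e+00]])}
```

View pics/top0.png

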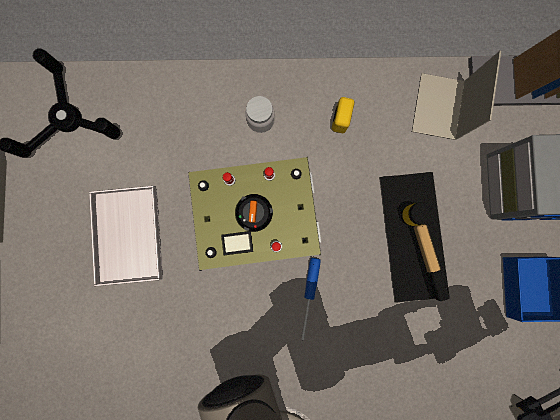

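View pics/side0.png

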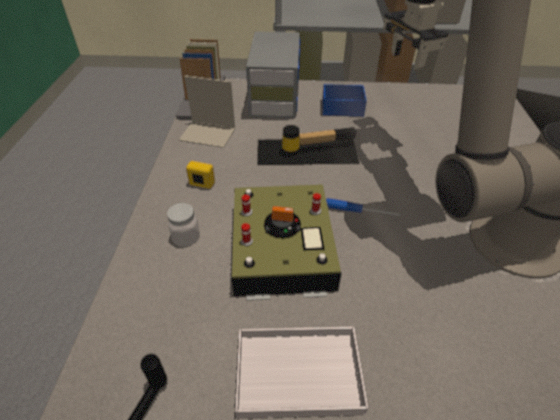

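The top view shows rivets at (203,185), (296,174) and (210,253), and pins at (228,178), (269,172) and (276,246). The tray is at (125,235), the knob at (253,211), and the mallet head at (410,214) with its handle running to (438,270). The side view confirms this.

```bash
cat > h.py <<'E'
import numpy as np, cv2
from scipy.spatial.transform import Rotation as R
from cell import telemetry, eyes
def cam(n, st=None):
    m=eyes.camera_model(n); f=210/np.tan(np.radians(m["vertical_fov"]/2))
    if n=="wrist":
        T=np.eye(4);T[:3,:3]=R.from_euler("xyz",st["tool_rot"]).as_matrix();T[:3,3]=st["tool_pos"];T=T@m["hand_eye"]
        return dict(f=f,c=(m["cx"],m["cy"]),R=T[:3,:3],o=T[:3,3],w=1)
    A=R.from_rotvec(m["rvec"]).as_matrix(); return dict(f=f,c=(m["cx"],m["cy"]),R=A.T,o=-A.T@m["tvec"],w=0)
def ray(c,p):
    d=(np.array(p,float)-c["c"])/c["f"]
    if c["w"]:
        r=np.hypot(*d); v=np.array([*(d/r*np.sin(r) if r>0 else d),np.cos(r)])
    else: v=np.array([*d,1]); v/=np.linalg.norm(v)
    return c["R"]@v
def onz(c,p,z):
    v=ray(c,p); return c["o"]+v*(z-c["o"][2])/v[2]
def tri(c1,p1,c2,p2):
    a,b=ray(c1,p1),ray(c2,p2); s,t=np.linalg.lstsq(np.c_[a,-b],c2["o"]-c1["o"],rcond=None)[0]
    x,y=c1["o"]+a*s,c2["o"]+b*t; return (x+y)/2,np.linalg.norm(x-y)
def proj(c,X):
    v=c["R"].T@(np.array(X)-c["o"])
    if c["w"]:
        t=np.arctan2(np.hypot(*v[:2]),v[2]); return np.array(c["c"])+c["f"]*t*v[:2]/np.hypot(*v[:2])
    return np.array(c["c"])+c["f"]*v[:2]/v[2]
def blobs(im,lo,hi,amin,roi=None):
    m=cv2.inRange(cv2.cvtColor(im,cv2.COLOR_RGB2HSV),np.array(lo),np.array(hi))
    if roi: k=np.zeros_like(m);k[roi[1]:roi[3],roi[0]:roi[2]]=1;m*=k
    n,l,s,ce=cv2.connectedComponentsWithStats(m)
    return [(ce[i].round(1),s[i].tolist(),(l==i)) for i in range(1,n) if s[i][4]>=amin]
E
python3 - <<'E'
from h import *
T=cv2.imread("pics/top0.png")[:,:,::-1].copy();S=cv2.imread("pics/side0.png")[:,:,::-1].copy()
ct,cs=cam("top"),cam("side"); print(ct["o"],cs["o"])
for nm,im,r in(("T",T,(190,155,322,270)),("S",S,(225,180,345,295))):
    for k,lo,hi in(("red",(0,120,90),(6,255,255)),("orange",(7,150,120),(17,255,255)),("white",(0,0,140),(180,60,255)),("green",(45,120,60),(85,255,255))):
        print(nm,k,[(b[0].tolist(),b[1]) for b in blobs(im,lo,hi,2,r)])
for k,r in(("tray",(80,180,170,290)),):
    b=max(blobs(T,(0,0,150),(180,70,255),50,r),key=lambda b:b[1][4]);c=cv2.findContours(b[2].astype('uint8'),0,2)[0][0]
    print(k,b[1],cv2.boxPoints(cv2.minAreaRect(c)).tolist())
print("mat",[(b[1],cv2.boxPoints(cv2.minAreaRect(np.argwhere(b[2])[:,::-1].astype('float32'))).tolist()) for b in blobs(T,(0,0,0),(180,255,40),800,(370,165,455,310))])
print("handle",[(b[0].tolist(),b[1],cv2.boxPoints(cv2.minAreaRect(np.argwhere(b[2])[:,::-1].astype('float32'))).tolist()) for b in blobs(T,(8,70,110),(25,255,255),30,(370,165,455,310))])
print("handleS",[(b[0].tolist(),b[1]) for b in blobs(S,(8,70,110),(28,255,255),30,(255,110,360,165))])
def up(im,x0,y0,x1,y1,k):return cv2.resize(im[y0:y1,x0:x1],None,fx=k,fy=k,interpolation=cv2.INTER_CUBIC)
a=up(T,185,150,325,275,4);b=up(T,375,165,455,305,4);o=np.zeros((560,880,3),np.uint8);o[:a.shape[0],:560]=a;o[:,560:]=b
cv2.imwrite("pics/topz.png",cv2.resize(o,None,fx=.9,fy=.9)[:,:,::-1])
cv2.imwrite("pics/sidez.png",np.hstack([up(S,225,180,345,300,3.3)[:330,:],up(S,250,115,365,170,3.3)[:181].repeat(1,0) if 0 else cv2.copyMakeBorder(up(S,250,115,365,170,3.3),0,330-round(55*3.3),0,0,0)])[:,:,::-1])
E
```

```text
[ 0.49485901 -0.00675973  0.96992433] [0.5310978  0.67427037 0.73355114]
T red [([268.5, 171.1], [265, 167, 8, 9, 56]), ([226.8, 176.5], [223, 172, 9, 9, 60]), ([255.0, 226.0], [254, 225, 3, 3, 9]), ([275.8, 246.1], [272, 242, 9, 9, 63])]
T orange [([252.3, 210.0], [249, 201, 8, 21, 114])]
T white [([267.8, 171.8], [190, 155, 132, 94, 1755]), ([296.0, 172.6], [294, 171, 5, 5, 21]), ([270.0, 176.7], [264, 172, 11, 8, 21]), ([230.0, 181.3], [223, 175, 12, 11, 25]), ([202.0, 184.6], [200, 182, 5, 6, 23]), ([190.3, 205.0], [190, 196, 2, 17, 23]), ([191.0, 217.4], [190, 214, 4, 8, 20]), ([251.5, 217.5], [251, 214, 2, 8, 12]), ([243.5, 219.5], [243, 219, 2, 2, 4]), ([192.8, 249.4], [190, 223, 9, 47, 257]), ([236.8, 242.7], [224, 234, 26, 19, 380]), ([277.9, 241.7], [275, 241, 6, 3, 7]), ([278.6, 249.2], [274, 245, 8, 7, 12]), ([271.0, 247.5], [271, 247, 1, 2, 2]), ([209.6, 252.4], [207, 250, 6, 6, 22]), ([319.3, 259.2], [314, 251, 8, 19, 42]), ([311.5, 255.5], [311, 255, 2, 2, 2]), ([270.4, 264.8], [206, 256, 104, 14, 559])]
T green [([239.9, 216.1], [239, 215, 3, 3, 8])]
S red [([245.6, 1
[... 2229 characters left out ...]
en [([285.2, 230.5], [284, 229, 3, 4, 10])]
tray [89, 186, 70, 98, 5337] [[87.22705078125, 189.8489990234375], [152.3514404296875, 185.43377685546875], [158.67343139648438, 278.6831359863281], [93.54904174804688, 283.0983581542969]]
mat [([380, 172, 69, 130, 5965], [[379.1022644042969, 176.59365844726562], [433.6941223144531, 169.97647094726562], [449.3755798339844, 299.3484191894531], [394.7837219238281, 305.9656066894531]])]
handle [([428.0, 248.2], [417, 225, 23, 47, 466], [[416.1324462890625, 226.19711303710938], [425.4754638671875, 223.30523681640625], [439.86761474609375, 269.8028869628906], [430.52459716796875, 272.69476318359375]])]
handleS [([316.9, 133.6], [299, 129, 36, 10, 213])]
```

View pics/topz.png

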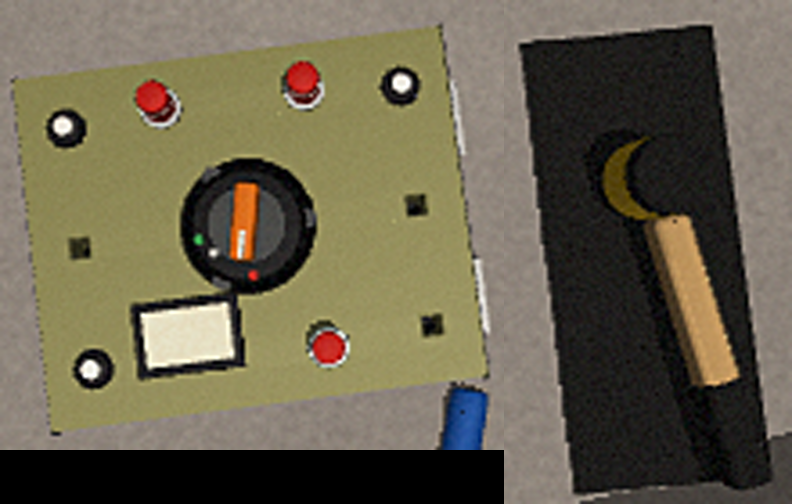

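View pics/sidez.png

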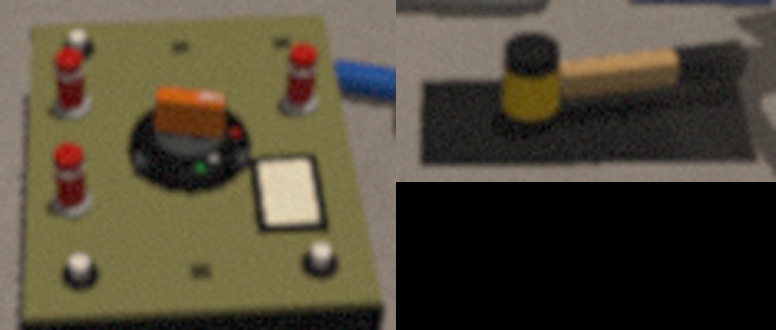

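The crops show three rivets proud, three pins standing, the knob's mark just clockwise of the red dot, and the mallet upright with its handle pointing down and to the right.

Run:
```python
from h import *
ct,cs=cam("top"),cam("side")
P={"r3":((202,184.6),(248.6,258.9)),"r6":((296,172.6),(248,190.5)),"r1":((209.6,252.4),(321.8,255.7)),
"p2":((226.8,176.5),(245.3,226.5)),"p3":((268.5,171.1),(245.3,197.2)),"p1":((275.8,246.1),(316.5,196.4)),"red":((255,226),(296,219.2)),"green":((239.9,216.1),(285.2,230.5)),
"label":((236.8,242.7),(311.8,237.9)),"handle":((428,248.2),(316.9,133.6))}
X={}
for k,(a,b) in P.items():
    x,e=tri(ct,a,cs,b);X[k]=x;print(k,x.round(4),round(e,4))
# frame from rivets on z=.0855
L={"r3":(75,105),"r6":(75,-105),"r1":(-75,105)}
for z in(.0835,):
    A=np.array([L[k] for k in L])/1e3;B=np.array([onz(ct,P[k][0],z)[:2] for k in L]);B2=np.array([onz(cs,P[k][1],z)[:2] for k in L])
    for b in (B,B2,np.array([X[k][:2] for k in L])):
        ac,bc=A.mean(0),b.mean(0);a1,b1=A-ac,b-bc
        th=np.arctan2((a1[:,0]*b1[:,1]-a1[:,1]*b1[:,0]).sum(),(a1*b1).sum());c,s=np.cos(th),np.sin(th);Rm=np.array([[c,-s],[s,c]]);t=bc-Rm@ac
        print("head",t.round(4),th.round(4),"res",np.abs(A@Rm.T+t-b).max().round(4))
        for k,l in (("p1",(-.08,-.04)),("p2",(.08,.045)),("p3",(.08,-.045))): print(k,(Rm@l+t).round(4),end=" ")
        print()
# knob bar axis top z .121
T=cv2.imread("pics/top0.png")[:,:,::-1].copy()
b=blobs(T,(7,80,100),(17,255,255),20,(240,195,265,230))[0];pts=np.array([onz(ct,p[::-1],.121)[:2] for p in np.argwhere(b[2])]);u,s_,v=np.linalg.svd(pts-pts.mean(0));print("knob",pts.mean(0).round(4),v[0],np.arctan(v[0][1]/v[0][0]))
print("tray rim z.03",[onz(ct,p,.015)[:2].round(3).tolist() for p in[[87.2,189.8],[152.4,185.4],[158.7,278.7],[93.5,283.1]]])
print("mat",[onz(ct,p,.004)[:2].round(3).tolist() for p in[[379.1,176.6],[433.7,170],[449.4,299.3],[394.8,306]]])
# handle top edge axis at z=.004+.054
print("handle",[onz(ct,p,.058)[:2].round(4).tolist() for p in[[420.8,224.7],[435.2,271.2]]])
```

```text
r3 [0.6207 0.1558 0.084 ] 0.0007
r6 [ 0.6448 -0.0522  0.0844] 0.0007
r1 [0.4717 0.1388 0.0837] 0.0005
p2 [0.6326 0.097  0.1171] 0.0011
p3 [0.6428 0.008  0.1179] 0.0013
p1 [ 0.4835 -0.0055  0.1161] 0.0014
red [0.5275 0.0394 0.0861] 0.0012
green [0.5499 0.0725 0.0834] 0.0008
label [0.4917 0.0807 0.0721] 0.0011
handle [ 0.4742 -0.3476  0.056 ] 0.0007
head [0.5587 0.0432] 0.1159 res 0.0002
p1 [ 0.4839 -0.0058] p2 [0.633  0.0971] p3 [0.6434 0.0077] 
head [0.558  0.0427] 0.1142 res 0.0002
p1 [ 0.4831 -0.0062] p2 [0.6324 0.0965] p3 [0.6426 0.0071] 
head [0.5583 0.0432] 0.1153 res 0.0003
p1 [ 0.4834 -0.0058] p2 [0.6326 0.0971] p3 [0.6429 0.0077] 
knob [0.5599 0.0431] [-0.99622619  0.08679506] -0.08690440426967883
tray rim z.03 [[0.622, 0.441], [0.63, 0.287], [0.411, 0.269], [0.403, 0.42]]
mat [[0.647, -0.257], [0.661, -0.389], [0.353, -0.412], [0.339, -0.283]]
handle [[0.5274, -0.333], [0.4233, -0.3606]]
```

Run:
```python
from h import *
ct,cs=cam("top"),cam("side")
print(tri(ct,(420.3,215),cs,(290.9,128)),onz(ct,(420.3,215),.084),onz(cs,(290.9,128),.084))
print("end",onz(ct,(442,300),.044))
s=onz(ct,(420.3,215),.084)[:2]
# wood band ends: top centre line
d=np.array([.967,.256]);print("head along handle axis from wood centre",(s-[.4742,-.3476])@d,(s-[.4742,-.3476])@[-d[1],d[0]])
```

```text
(array([ 0.54902505, -0.32178764,  0.08901215]), np.float64(0.0030923916836758073)) [ 0.54777601 -0.32350348  0.084     ] [ 0.55072177 -0.32973674  0.084     ]
end [ 0.35781115 -0.37831957  0.044     ]
head along handle axis from wood centre 0.07731671362093895 0.004465871471742801
```

Call:
apply_moves:
  delta_pos:
    - [0.25,0.2,0]
    - [0.45,0.3,0]
  dr:
    - [0,0,0]
    - [0,0,0]
  jaw: [1,1]
  force: 60

```text
time: 0.32
tool_pos: [0.2974, -0.4232, 0.2263]
tool_rot: [-3.141, 0.0, 0.45]
contact_force: [0.6, -1.3, 0.7]
opening: 0.0919
grip_force: 0.0
```

Call:
apply_moves:
  delta_pos:
    - [0.508,0.208,-0.1]
    - [0.508,0.208,-0.1]
    - [0.508,0.208,-0.1]
    - [0.508,0.208,-0.24]
    - [0.508,0.208,-0.24]
    - [0.508,0.208,-0.24]
    - [0.508,0.208,-0.24]
    - [0.508,0.208,-0.24]
  dr:
    - [0,0,-0.38]
    - [0,0,-0.38]
    - [0,0,-0.38]
    - [0,0,-0.38]
    - [0,0,-0.38]
    - [0,0,-0.38]
    - [0,0,-0.38]
    - [0,0,-0.38]
  jaw: [1,1,1,1,1,1,1,1]

```text
time: 0.98
tool_pos: [0.5018, -0.3381, 0.1282]
tool_rot: [-3.138, 0.003, 0.268]
contact_force: [0.0, -0.6, 0.0]
opening: 0.092
grip_force: 0.0
```

Run:
```python
from h import *
st=telemetry.observe();im=eyes.read_camera("wrist");cv2.imwrite("pics/w1.png",im[:,:,::-1]);print(st["tool_pos"],st["tool_rot"])
c=cam("wrist",st)
for n,X in(("top centre",(.549,-.326,.084)),("grip",(.5007,-.34,.058))):print(n,proj(c,X))
```

```text
[ 0.5018409  -0.3381472   0.12824099] [-3.13781013e+00  2.72883282e-03  2.67904239e-01]
top centre [283.342796   160.76001754]
grip [284.15168416 224.81105248]
```

View pics/w1.png

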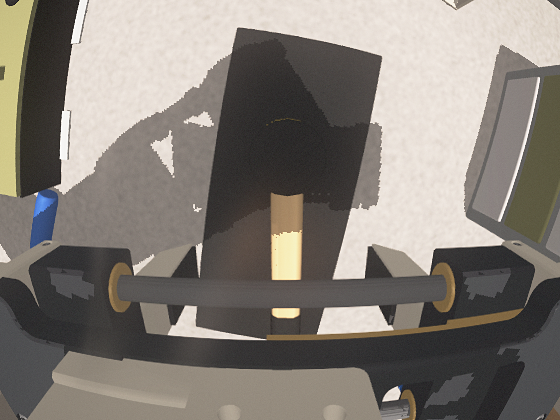

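The wrist view shows the handle centred between the fingers (columns about 272–301), with the head at about (286,158), which matches the prediction.

Call:
apply_moves:
  delta_pos:
    - [0,-0.003,-0.1]
    - [0,-0.003,-0.2]
    - [0,-0.003,-0.257]
    - [0,-0.003,-0.257]
    - [0,-0.003,-0.257]
    - [0,-0.003,-0.257]
    - [0,-0.003,-0.257]
    - [0,-0.003,-0.257]
  dr:
    - [0,0,0]
    - [0,0,0]
    - [0,0,0]
    - [0,0,0]
    - [0,0,0]
    - [0,0,0]
    - [0,0,0]
    - [0,0,0]
  jaw: [1,1,1,1,0,0,0,0]
  force: 60

```text
time: 1.7
tool_pos: [0.5024, -0.3424, 0.0304]
tool_rot: [3.138, -0.002, 0.264]
contact_force: [0.2, 0.1, -0.2]
opening: 0.0697
grip_force: 0.0
```

Call:
apply_moves:
  delta_pos:
    - [0,0,0]
    - [0,0,0]
    - [0,0,0]
    - [0,0,0]
    - [0,0,0.05]
    - [0,0,0.1]
    - [0,0,0.1]
  dr:
    - [0,0,0]
    - [0,0,0]
    - [0,0,0]
    - [0,0,0]
    - [0,0,0]
    - [0,0,0]
    - [0,0,0]
  jaw: [0,0,0,0,0,0,0]

```text
time: 2.28
tool_pos: [0.5033, -0.3426, 0.0716]
tool_rot: [3.136, -0.003, 0.265]
contact_force: [1.1, -0.9, 0.9]
opening: 0.0229
grip_force: 0.0
```

Call:
apply_moves:
  delta_pos:
    - [0,0,0]
    - [0,0,0]
    - [0,0,0]
  dr:
    - [0,0,0]
    - [0,0,0]
    - [0,0,0]
  jaw: [0,0,0]

```text
time: 2.53
tool_pos: [0.5009, -0.3407, 0.0668]
tool_rot: [-3.14, 0.001, 0.265]
contact_force: [0.3, -0.5, 1.0]
opening: 0.0032
grip_force: 0.0
```

Run:
```python
from h import *
st=telemetry.observe();print(st["tool_pos"],st["contact_force"],st["torque"],st["grip_force"],st["opening"])
S=eyes.read_camera("side");W=eyes.read_camera("wrist")
cv2.imwrite("pics/g1.png",np.hstack([cv2.resize(S[60:200,240:400],(480,420)),W[:,120:420]])[:,:,::-1])
```

```text
[ 0.5009346 -0.3406805  0.0668107] [ 0.34025997 -0.49234562  1.00416956] [ 0.03948444  0.01876132 -0.00496998] 0.0 0.0032402656533909407
```

View pics/g1.png

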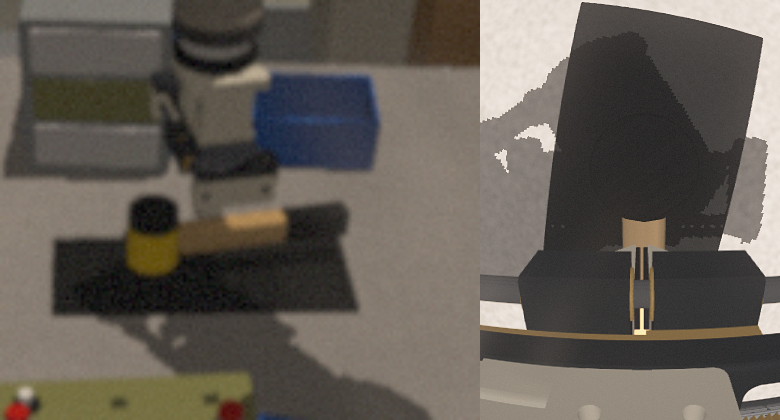

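The fingers close slowly, so I lifted before they had gripped; the mallet is still standing. I'll regrip.

Call:
apply_moves:
  delta_pos:
    - [0,0,0.02]
    - [0,0,0.02]
    - [0,0,0.02]
    - [0,0,0.02]
    - [0,0,0.02]
    - [0,0,0.02]
    - [0,0,0.02]
    - [0,0,0.02]
  dr:
    - [0,0,0]
    - [0,0,0]
    - [0,0,0]
    - [0,0,0]
    - [0,0,0]
    - [0,0,0]
    - [0,0,0]
    - [0,0,0]
  jaw: [0.6,0.6,0.6,0.6,0.6,0.6,0.6,0.6]

```text
time: 3.3
tool_pos: [0.5015, -0.3412, 0.0759]
tool_rot: [-3.142, 0.0, 0.265]
contact_force: [-0.1, 0.3, 0.5]
opening: 0.0493
grip_force: 0.0
```

Call:
apply_moves:
  delta_pos:
    - [0,0,-0.05]
    - [0,0,-0.125]
    - [0,0,-0.125]
    - [0,0,-0.125]
    - [0,0,-0.125]
    - [0,0,-0.125]
    - [0,0,-0.125]
    - [0,0,-0.125]
  dr:
    - [0,0,0]
    - [0,0,0]
    - [0,0,0]
    - [0,0,0]
    - [0,0,0]
    - [0,0,0]
    - [0,0,0]
    - [0,0,0]
  jaw: [0.6,0.6,0.6,0.2,0,0,0,0]

```text
time: 3.97
tool_pos: [0.5021, -0.3417, 0.0272]
tool_rot: [3.14, -0.001, 0.265]
contact_force: [-0.4, -0.9, -0.3]
opening: 0.0264
grip_force: 0.0
```

Call:
apply_moves:
  delta_pos:
    - [0,0,0]
    - [0,0,0]
    - [0,0,0]
    - [0,0,0]
    - [0,0,0]
    - [0,0,0]
  dr:
    - [0,0,0]
    - [0,0,0]
    - [0,0,0]
    - [0,0,0]
    - [0,0,0]
    - [0,0,0]
  jaw: [0,0,0,0,0,0]

```text
time: 4.47
tool_pos: [0.502, -0.3417, 0.027]
tool_rot: [3.14, -0.001, 0.265]
contact_force: [-0.8, -0.1, 6.1]
opening: 0.0238
grip_force: 60.0
```

Call:
apply_moves:
  delta_pos:
    - [0,0,0.05]
    - [0,0,0.15]
    - [0,0,0.25]
    - [0,0,0.35]
    - [0,0,0.43]
    - [0,0,0.43]
    - [0,0,0.43]
  dr:
    - [0,0,0]
    - [0,0,0]
    - [0,0,0]
    - [0,0,0]
    - [0,0,0]
    - [0,0,0]
    - [0,0,0]
  jaw: [0,0,0,0,0,0,0]

```text
time: 5.05
tool_pos: [0.5019, -0.3415, 0.1993]
tool_rot: [3.139, -0.002, 0.265]
contact_force: [-0.3, -0.7, -5.0]
opening: 0.0237
grip_force: 60.0
```

Call:
apply_moves:
  delta_pos:
    - [0.03,0.09,0]
    - [0.06,0.18,0]
    - [0.09,0.27,0]
    - [0.12,0.36,0]
    - [0.15,0.45,0]
    - [0.18,0.54,0]
    - [0.21,0.63,0]
    - [0.232,0.709,0]
  dr:
    - [0,0,-0.05]
    - [0,0,-0.1]
    - [0,0,-0.15]
    - [0,0,-0.2]
    - [0,0,-0.25]
    - [0,0,-0.3]
    - [0,0,-0.3]
    - [0,0,-0.3]
  jaw: [0,0,0,0,0,0,0,0]

```text
time: 5.72
tool_pos: [0.5933, -0.0548, 0.1948]
tool_rot: [-3.139, 0.005, 0.115]
contact_force: [0.1, -0.3, -3.6]
opening: 0.0237
grip_force: 60.0
```

Call:
apply_moves:
  delta_pos:
    - [0,0,0]
    - [0,0,0]
    - [0,0,0]
  dr:
    - [0,0,0]
    - [0,0,0]
    - [0,0,0]
  jaw: [0,0,0]

```text
time: 5.97
tool_pos: [0.5932, -0.0576, 0.1957]
tool_rot: [-3.141, 0.004, 0.115]
contact_force: [0.5, -0.4, -2.3]
opening: 0.0237
grip_force: 60.0
```

Run:
```python
from h import *
st=telemetry.observe();print(st["tool_pos"],st["tool_rot"],st["contact_force"],st["torque"],st["opening"])
S=eyes.read_camera("side");T=eyes.read_camera("top")
cv2.imwrite("pics/s1.png",np.hstack([cv2.resize(S[90:300,200:400],(400,420)),cv2.resize(T[130:330,180:380],(400,420))])[:,:,::-1])
```

```text
[ 0.5931821  -0.05755861  0.195672  ] [-3.14072352  0.00429727  0.11542574] [ 0.47851831 -0.42616176 -2.26357933] [0.01922037 0.10878359 0.00226581] 0.023718221935162886
```

View pics/s1.png

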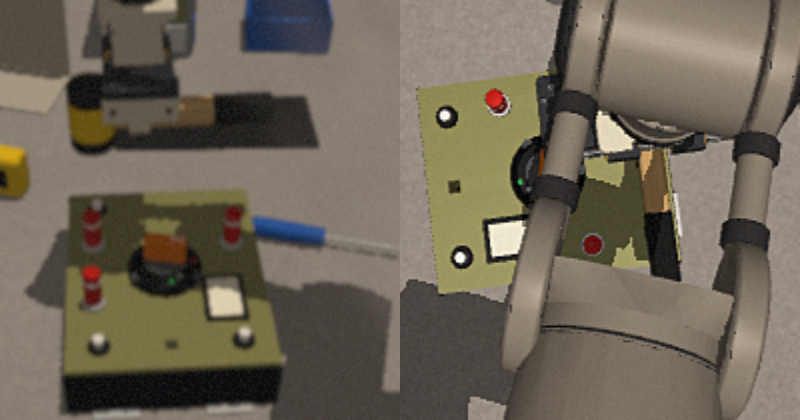

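The mallet is level, with its head over rivet 6 and the handle clear of pin 1.

Call:
apply_moves:
  delta_pos:
    - [0.004,0,-0.07]
    - [0.004,0,-0.14]
    - [0.004,0,-0.18]
    - [0.004,0,-0.2]
    - [0.004,0,-0.22]
    - [0.004,0,-0.24]
    - [0.004,0,-0.248]
    - [0.004,0,-0.248]
  dr:
    - [0,0,0]
    - [0,0,0]
    - [0,0,0]
    - [0,0,0]
    - [0,0,0]
    - [0,0,0]
    - [0,0,0]
    - [0,0,0]
  jaw: [0,0,0,0,0,0,0,0]

```text
time: 6.73
tool_pos: [0.5961, -0.058, 0.0988]
tool_rot: [3.141, -0.0, 0.114]
contact_force: [-0.2, 0.5, -3.0]
opening: 0.0237
grip_force: 60.0
```

Call:
apply_moves:
  delta_pos:
    - [0,0,-0.006]
    - [0,0,-0.012]
    - [0,0,-0.012]
  dr:
    - [0,0,0]
    - [0,0,0]
    - [0,0,0]
  jaw: [0,0,0]

```text
time: 6.98
tool_pos: [0.5966, -0.0579, 0.0972]
tool_rot: [3.14, -0.003, 0.115]
contact_force: [-7.1, -0.2, 13.4]
opening: 0.0237
grip_force: 60.0
```

Call:
apply_moves:
  delta_pos:
    - [0,0,0.08]
    - [0,0,0.18]
    - [-0.01,0.1,0.18]
    - [-0.02,0.2,0.18]
    - [-0.04,0.3,0.18]
    - [-0.05,0.4,0.18]
    - [-0.062,0.5,0.18]
    - [-0.062,0.52,0.18]
  dr:
    - [0,0,0]
    - [0,0,0]
    - [0,0,0]
    - [0,0,0]
    - [0,0,0]
    - [0,0,0]
    - [0,0,0]
    - [0,0,0]
  jaw: [0,0,0,0,0,0,0,0]

```text
time: 7.65
tool_pos: [0.5698, 0.1565, 0.1667]
tool_rot: [-3.139, -0.001, 0.12]
contact_force: [-0.7, -0.5, -2.3]
opening: 0.0237
grip_force: 60.0
```

Run:
```python
from h import *
st=telemetry.observe();print(st["tool_pos"],st["tool_rot"],st["contact_force"],st["torque"])
S=eyes.read_camera("side")
print([(b[0].tolist(),b[1]) for b in blobs(S,(0,0,140),(180,60,255),10,(235,183,335,270))])
cv2.imwrite("pics/s2.png",cv2.resize(S[100:300,200:400],(600,600))[:,:,::-1])
```

```text
[0.5698173  0.15654547 0.16670387] [-3.13883264e+00 -1.10102877e-03  1.19604100e-01] [-0.70268164 -0.51550127 -2.2828368 ] [-0.05174763  0.12556457 -0.01831709]
[([242.0, 184.5], [235, 183, 15, 4, 60]), ([307.3, 183.3], [299, 183, 19, 2, 29]), ([329.2, 189.2], [322, 183, 13, 15, 148]), ([248.4, 192.9], [246, 192, 5, 3, 12]), ([312.3, 240.0], [304, 233, 18, 15, 215])]
```

View pics/s2.png

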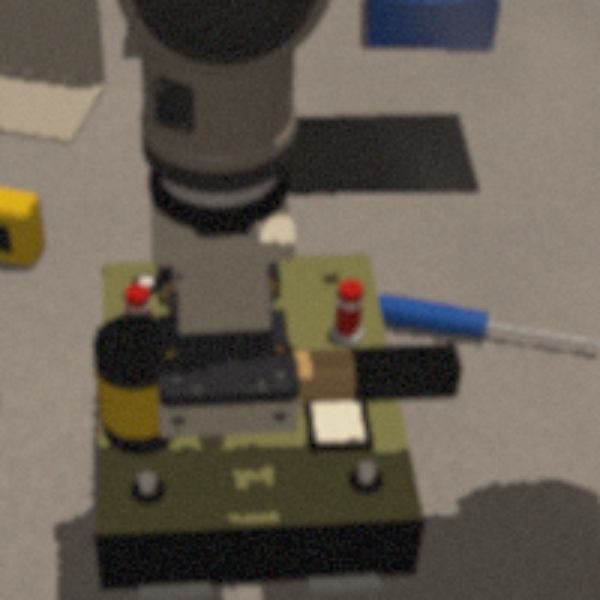

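Call:
apply_moves:
  delta_pos:
    - [0.002,0,-0.04]
    - [0.002,0,-0.1]
    - [0.002,0,-0.12]
    - [0.002,0,-0.14]
    - [0.002,0,-0.16]
    - [0.002,0,-0.17]
    - [0.002,0,-0.182]
    - [0.002,0,-0.182]
  dr:
    - [0,0,0]
    - [0,0,0]
    - [0,0,0]
    - [0,0,0]
    - [0,0,0]
    - [0,0,0]
    - [0,0,0]
    - [0,0,0]
  jaw: [0,0,0,0,0,0,0,0]

```text
time: 8.37
tool_pos: [0.5719, 0.15, 0.0956]
tool_rot: [3.141, -0.001, 0.115]
contact_force: [-7.0, -2.7, 10.9]
opening: 0.0236
grip_force: 60.0
```

Run:
```python
from h import *
cs=cam("side")
print("r6 proud/home",proj(cs,(.645,-.0526,.0855)),proj(cs,(.645,-.0526,.0755)))
print("r3",proj(cs,(.6208,.156,.0855)),proj(cs,(.6208,.156,.0755)),"r1",proj(cs,(.4718,.1388,.0855)),proj(cs,(.4718,.1388,.0755)))
```

```text
r6 proud/home [247.77738177 190.0236899 ] [247.99107079 193.12208428]
r3 [248.35065855 258.48304167] [248.59820093 261.57018438] r1 [321.71299937 255.12377028] [321.35090667 258.2150815 ]
```

Call:
apply_moves:
  delta_pos:
    - [0,0,0.09]
    - [-0.09,-0.01,0.09]
    - [-0.18,-0.02,0.09]
    - [-0.27,-0.03,0.09]
    - [-0.36,-0.043,0.09]
    - [-0.375,-0.043,0.09]
    - [-0.375,-0.043,0.09]
    - [-0.375,-0.043,0.05]
  dr:
    - [0,0,0]
    - [0,0,0]
    - [0,0,0]
    - [0,0,0]
    - [0,0,0]
    - [0,0,0]
    - [0,0,0]
    - [0,0,0]
  jaw: [0,0,0,0,0,0,0,0]

```text
time: 9.03
tool_pos: [0.4253, 0.1336, 0.1162]
tool_rot: [-3.141, -0.009, 0.115]
contact_force: [1.2, 0.4, -3.5]
opening: 0.0237
grip_force: 60.0
```

Call:
apply_moves:
  delta_pos:
    - [0,0,-0.02]
    - [0,0,-0.03]
    - [0,0,-0.04]
    - [0,0,-0.05]
    - [0,0,-0.05]
  dr:
    - [0,0,0]
    - [0,0,0]
    - [0,0,0]
    - [0,0,0]
    - [0,0,0]
  jaw: [0,0,0,0,0]

```text
time: 9.45
tool_pos: [0.4224, 0.1331, 0.0938]
tool_rot: [3.141, -0.0, 0.115]
contact_force: [-5.8, -1.6, 10.9]
opening: 0.0239
grip_force: 60.0
```

Call:
apply_moves:
  delta_pos:
    - [0,0,0.09]
    - [0,0,0.18]
    - [0,0,0.27]
    - [0.02,-0.1,0.275]
    - [0.04,-0.2,0.275]
    - [0.06,-0.3,0.275]
    - [0.08,-0.4,0.275]
    - [0.1,-0.5,0.275]
  dr:
    - [0,0,0]
    - [0,0,0]
    - [0,0,0]
    - [0,0,0]
    - [0,0,0]
    - [0,0,0]
    - [0,0,0]
    - [0,0,0]
  jaw: [0,0,0,0,0,0,0,0]

```text
time: 10.12
tool_pos: [0.4621, -0.0687, 0.2031]
tool_rot: [3.142, -0.0, 0.115]
contact_force: [1.7, 1.3, -3.6]
opening: 0.0237
grip_force: 60.0
```

Call:
apply_moves:
  delta_pos:
    - [0.02,-0.1,0]
    - [0.04,-0.2,0]
    - [0.06,-0.3,0]
    - [0.08,-0.4,0]
    - [0.1,-0.5,0]
    - [0.1,-0.6,0]
    - [0.1,-0.686,0]
    - [0.1,-0.686,0]
  dr:
    - [0,0,0.05]
    - [0,0,0.1]
    - [0,0,0.15]
    - [0,0,0.2]
    - [0,0,0.25]
    - [0,0,0.3]
    - [0,0,0.3]
    - [0,0,0.3]
  jaw: [0,0,0,0,0,0,0,0]

```text
time: 10.78
tool_pos: [0.5011, -0.3481, 0.2018]
tool_rot: [3.139, 0.001, 0.259]
contact_force: [0.5, 0.0, -3.3]
opening: 0.0237
grip_force: 60.0
```

Run:
```python
from h import *
st=telemetry.observe();print(st["tool_pos"],st["tool_rot"],st["contact_force"],st["torque"])
S=eyes.read_camera("side");T=eyes.read_camera("top")
print([(b[0].tolist(),b[1]) for b in blobs(S,(0,0,140),(180,60,255),8,(235,188,335,270))])
print([(b[0].tolist(),b[1]) for b in blobs(T,(0,120,90),(6,255,255),8,(190,155,322,270))])
cv2.imwrite("pics/s3.png",np.hstack([cv2.resize(S[60:280,220:380],(437,600)),])[:,:,::-1])
```

```text
[ 0.50107124 -0.34810933  0.20181823] [3.13884571e+00 1.34474038e-03 2.59487975e-01] [ 0.45164688  0.03355778 -3.31360321] [0.01721209 0.20408499 0.09982457]
[([248.4, 192.9], [246, 192, 5, 3, 12]), ([311.8, 237.8], [303, 228, 19, 20, 307]), ([321.5, 258.3], [319, 256, 6, 5, 22]), ([248.5, 261.7], [246, 260, 6, 5, 22])]
[([268.5, 171.1], [265, 167, 8, 9, 59]), ([226.8, 176.5], [223, 172, 9, 9, 60]), ([255.0, 226.0], [254, 225, 3, 3, 9]), ([275.8, 246.1], [272, 242, 9, 9, 63])]
```

View pics/s3.png

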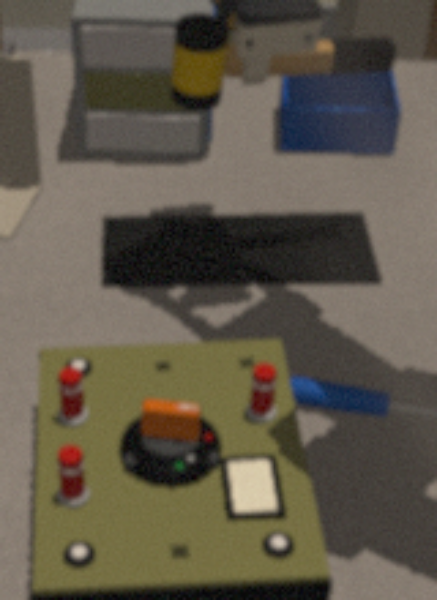

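All three rivets are home (side view rows 192.9, 261.7 and 258.3, as predicted) and the pins are still in. Next the mallet goes back on its mat.

Call:
apply_moves:
  delta_pos:
    - [0,0,-0.1]
    - [0,0,-0.2]
    - [0,0,-0.3]
    - [0,0,-0.38]
    - [0,0,-0.41]
    - [0,0,-0.425]
    - [0,0,-0.436]
    - [0,0,-0.436]
  dr:
    - [0,0,0]
    - [0,0,0]
    - [0,0,0]
    - [0,0,0]
    - [0,0,0]
    - [0,0,0]
    - [0,0,0]
    - [0,0,0]
  jaw: [0,0,0,0,0,0,0,0]

```text
time: 11.55
tool_pos: [0.5029, -0.3414, 0.0298]
tool_rot: [3.14, -0.001, 0.265]
contact_force: [-0.2, 0.1, -2.9]
opening: 0.0234
grip_force: 60.0
```

Call:
apply_moves:
  delta_pos:
    - [0,0,0]
    - [0,0,0]
    - [0,0,0]
    - [0,0,0]
    - [0,0,0]
    - [0,0,0]
    - [0,0,0]
    - [0,0,0]
  dr:
    - [0,0,0]
    - [0,0,0]
    - [0,0,0]
    - [0,0,0]
    - [0,0,0]
    - [0,0,0]
    - [0,0,0]
    - [0,0,0]
  jaw: [0.6,0.6,0.6,0.6,0.6,0.6,0.6,0.6]

```text
time: 12.22
tool_pos: [0.5019, -0.3413, 0.0288]
tool_rot: [3.141, -0.0, 0.265]
contact_force: [-0.2, -0.1, -0.0]
opening: 0.0555
grip_force: 0.0
```

Call:
apply_moves:
  delta_pos:
    - [0,0,0.06]
    - [0,0,0.16]
    - [0,0,0.26]
    - [0,0,0.36]
    - [0,0,0.45]
    - [0,0,0.45]
  dr:
    - [0,0,0]
    - [0,0,0]
    - [0,0,0]
    - [0,0,0]
    - [0,0,0]
    - [0,0,0]
  jaw: [0.6,0.6,0.6,0.6,0.6,0.6]

```text
time: 12.72
tool_pos: [0.5046, -0.3434, 0.2173]
tool_rot: [3.13, -0.008, 0.265]
contact_force: [1.4, -0.3, 0.8]
opening: 0.0552
grip_force: 0.0
```

Call:
apply_moves:
  delta_pos:
    - [0.14,0.96,0]
    - [0.14,0.96,0]
    - [0.14,0.96,0]
    - [0.14,0.96,0]
    - [0.14,0.96,0]
    - [0.14,0.96,0]
    - [0.14,0.96,0]
    - [0.14,0.96,0]
  dr:
    - [0,0,-0.704]
    - [0,0,-0.704]
    - [0,0,-0.704]
    - [0,0,-0.704]
    - [0,0,-0.704]
    - [0,0,-0.704]
    - [0,0,-0.704]
    - [0,0,-0.704]
  jaw: [0.6,0.6,0.6,0.6,0.6,0.6,0.6,0.6]

```text
time: 13.38
tool_pos: [0.5496, -0.011, 0.2086]
tool_rot: [3.141, -0.0, -0.087]
contact_force: [-0.3, -0.3, -0.2]
opening: 0.0549
grip_force: 0.0
```

Run:
```python
from h import *
S=eyes.read_camera("side");st=telemetry.observe();W=eyes.read_camera("wrist");st=telemetry.observe();c=cam("wrist",st)
print(st["tool_pos"],st["tool_rot"],st["opening"],proj(c,(.5584,.0431,.121)))
print([(b[0].tolist(),b[1]) for b in blobs(W,(7,150,120),(17,255,255),60)])
print("mallet yellow/handle",[(b[0].tolist(),b[1]) for b in blobs(S,(8,70,110),(28,255,255),30,(255,110,360,165))])
cv2.imwrite("pics/w2.png",np.hstack([W,cv2.resize(S[100:180,240:370],(240,148)) if 0 else cv2.copyMakeBorder(cv2.resize(S[100:180,240:370],(240,148)),0,272,0,0,0)])[:,:,::-1])
```

```text
[ 0.54992796 -0.00713985  0.2085688 ] [-3.13971459e+00  7.25277903e-05 -8.05945988e-02] 0.05518566170918406 [217.86596918 210.96207824]
[([224.4, 206.0], [215, 178, 22, 60, 939])]
mallet yellow/handle [([318.8, 133.3], [304, 129, 31, 9, 176])]
```

View pics/w2.png

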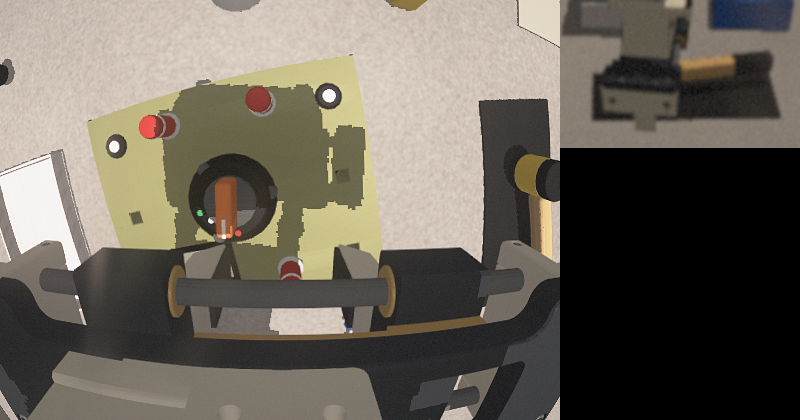

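The mallet stands on its mat and the knob bar is at (224,206). I'll centre over it.

Call:
apply_moves:
  delta_pos:
    - [0.02,0.128,0]
    - [0.02,0.128,0]
    - [0.02,0.128,0]
    - [0.02,0.128,0]
    - [0.02,0.128,-0.08]
    - [0.02,0.128,-0.14]
    - [0.02,0.128,-0.14]
    - [0.02,0.128,-0.14]
  dr:
    - [0,0,0]
    - [0,0,0]
    - [0,0,0]
    - [0,0,0]
    - [0,0,0]
    - [0,0,0]
    - [0,0,0]
    - [0,0,0]
  jaw: [0.6,0.6,0.6,0.6,0.6,0.6,0.6,0.6]

```text
time: 14.15
tool_pos: [0.5571, 0.037, 0.1521]
tool_rot: [3.141, 0.003, -0.089]
contact_force: [0.1, 0.8, 0.5]
opening: 0.0557
grip_force: 0.0
```

Run:
```python
from h import *
st=telemetry.observe();W=eyes.read_camera("wrist");c=cam("wrist",st)
print(st["tool_pos"],st["tool_rot"],st["opening"],proj(c,(.5584,.0431,.121)))
print([(b[0].tolist(),b[1]) for b in blobs(W,(7,130,80),(17,255,255),60)])
```

```text
[0.55713268 0.03695915 0.15208229] [ 3.14115496e+00  2.83586281e-03 -8.86729701e-02] 0.055736577394368575 [271.54494166 240.43233055]
[([272.3, 231.9], [261, 195, 23, 79, 1557])]
```

Call:
apply_moves:
  delta_pos:
    - [0.003,0.015,0]
    - [0.003,0.015,-0.05]
    - [0.003,0.015,-0.1]
    - [0.003,0.015,-0.147]
    - [0.003,0.015,-0.147]
    - [0.003,0.015,-0.147]
    - [0.003,0.015,-0.147]
    - [0.003,0.015,-0.147]
  dr:
    - [0,0,0]
    - [0,0,0]
    - [0,0,0]
    - [0,0,0]
    - [0,0,0]
    - [0,0,0]
    - [0,0,0]
    - [0,0,0]
  jaw: [0.6,0.6,0.6,0.4,0,0,0,0]
  force: 40

```text
time: 14.87
tool_pos: [0.5602, 0.0443, 0.0958]
tool_rot: [-3.142, -0.003, -0.087]
contact_force: [-0.2, 0.1, 0.8]
opening: 0.0264
grip_force: 0.0
```

Call:
apply_moves:
  delta_pos:
    - [0,0,0]
    - [0,0,0]
    - [0,0,0]
    - [0,0,0]
    - [0,0,0]
  dr:
    - [0,0,0]
    - [0,0,0]
    - [0,0,0]
    - [0,0,0]
    - [0,0,0]
  jaw: [0,0,0,0,0]

```text
time: 15.28
tool_pos: [0.5598, 0.0427, 0.0953]
tool_rot: [3.139, -0.002, -0.087]
contact_force: [-0.9, -7.2, 3.7]
opening: 0.0135
grip_force: 40.0
```

Gripped at 13.5 mm. I'll turn it clockwise, about 1.22 rad in total.

Call:
apply_moves:
  delta_pos:
    - [-0.003,0,0]
    - [-0.003,0,0]
    - [-0.003,0,0]
    - [-0.003,0,0]
    - [-0.003,0,0]
  dr:
    - [0,0,-0.2]
    - [0,0,-0.4]
    - [0,0,-0.6]
    - [0,0,-0.8]
    - [0,0,-0.9]
  jaw: [0,0,0,0,0]

```text
time: 15.7
tool_pos: [0.5596, 0.0422, 0.0953]
tool_rot: [3.141, -0.005, -0.542]
contact_force: [2.5, -8.8, 1.4]
opening: 0.0138
grip_force: 40.0
```

Call:
apply_moves:
  delta_pos:
    - [0,0,0]
    - [0,0,0]
    - [0,0,0]
    - [0,0,0]
    - [0,0,0]
  dr:
    - [0,0,-0.2]
    - [0,0,-0.4]
    - [0,0,-0.6]
    - [0,0,-0.8]
    - [0,0,-0.9]
  jaw: [0,0,0,0,0]

```text
time: 16.12
tool_pos: [0.5593, 0.0418, 0.0953]
tool_rot: [-3.141, -0.005, -0.992]
contact_force: [2.2, -10.8, 7.2]
opening: 0.014
grip_force: 40.0
```

Call:
apply_moves:
  delta_pos:
    - [0,0,0]
    - [0,0,0]
    - [0,0,0]
    - [0,0,0]
  dr:
    - [0,0,-0.2]
    - [0,0,-0.4]
    - [0,0,-0.6]
    - [0,0,-0.6]
  jaw: [0,0,0,0]

```text
time: 16.45
tool_pos: [0.5589, 0.0417, 0.0953]
tool_rot: [-3.14, -0.005, -1.292]
contact_force: [-0.6, -10.6, 3.5]
opening: 0.0137
grip_force: 40.0
```

Call:
apply_moves:
  delta_pos:
    - [0,0,0]
    - [0,0,0]
    - [0,0,0]
    - [0,0,0]
    - [0,0,0]
    - [0,0,0]
    - [0,0,0]
    - [0,0,0.06]
  dr:
    - [0,0,0]
    - [0,0,0]
    - [0,0,0]
    - [0,0,0]
    - [0,0,0]
    - [0,0,0]
    - [0,0,0]
    - [0,0,0]
  jaw: [0.5,0.5,0.5,0.5,0.5,0.5,0.5,0.5]

```text
time: 17.12
tool_pos: [0.555, 0.0445, 0.1142]
tool_rot: [3.133, 0.003, -1.287]
contact_force: [0.1, 0.7, -0.4]
opening: 0.0457
grip_force: 0.0
```

Call:
apply_moves:
  delta_pos:
    - [0,0,0.08]
    - [0,0,0.16]
    - [0,0,0.2]
    - [0,0,0.2]
    - [0,0,0.2]
    - [0,0,0.2]
  dr:
    - [0,0,0]
    - [0,0,0]
    - [0,0,0.2]
    - [0,0,0.4]
    - [0,0,0.6]
    - [0,0,0.7]
  jaw: [0.5,0.5,0.5,0.5,0.5,0.5]

```text
time: 17.62
tool_pos: [0.5579, 0.0444, 0.1984]
tool_rot: [-3.141, -0.0, -0.932]
contact_force: [-0.1, 0.1, -0.9]
opening: 0.046
grip_force: 0.0
```

Run:
```python
from h import *
st=telemetry.observe();W=eyes.read_camera("wrist");T=eyes.read_camera("top");c=cam("wrist",st)
print(st["tool_pos"],st["tool_rot"],st["opening"])
for b in blobs(W,(7,130,80),(17,255,255),60):
    pts=np.array([onz(c,p[::-1],.121)[:2] for p in np.argwhere(b[2])]);u,s_,v=np.linalg.svd(pts-pts.mean(0),full_matrices=False);a=np.arctan(v[0][1]/v[0][0]);print("bar",pts.mean(0),"joint",.115-a,s_[:2])
ct=cam("top")
b=max(blobs(T,(0,0,150),(180,70,255),50,(60,160,185,310)),key=lambda b:b[1][4]);q=cv2.boxPoints(cv2.minAreaRect(np.argwhere(b[2])[:,::-1].astype('float32')))
print("tray",b[1],[onz(ct,p,.015)[:2].round(3).tolist() for p in q],onz(ct,q.mean(0),.015))
print([(b[0].tolist(),b[1]) for b in blobs(T,(0,120,90),(6,255,255),8,(190,155,322,270))])
```

```text
[0.55786294 0.04437457 0.19842679] [-3.14101623e+00 -4.63853818e-04 -9.31909034e-01] 0.04603076180718654
bar [0.56037586 0.03878927] joint 1.3802336343449253 [0.45157042 0.15251848]
tray [89, 185, 70, 99, 5341] [[0.626, 0.442], [0.635, 0.287], [0.411, 0.269], [0.403, 0.42]] [0.5174193  0.35433153 0.015     ]
[]
```

The knob reads about 1.38 rad, so it is locked, and the tray has not moved. Now pin 2.

Call:
apply_moves:
  delta_pos:
    - [0.187,0.13,0]
    - [0.187,0.13,0]
    - [0.187,0.13,0]
    - [0.187,0.13,0]
  dr:
    - [0,0,0.25]
    - [0,0,0.5]
    - [0,0,0.75]
    - [0,0,1]
  jaw: [0.5,0.5,0.5,0.5]

```text
time: 18.05
tool_pos: [0.6342, 0.0981, 0.1966]
tool_rot: [-3.141, 0.001, -0.431]
contact_force: [-0.6, 0.1, -0.5]
opening: 0.0462
grip_force: 0.0
```

Call:
apply_moves:
  delta_pos:
    - [0,0,0]
    - [0,0,0]
    - [0,0,0]
    - [0,0,0]
    - [0,0,0]
    - [0,0,0]
  dr:
    - [0,0,0.25]
    - [0,0,0.5]
    - [0,0,0.75]
    - [0,0,1]
    - [0,0,1]
    - [0,0,1]
  jaw: [0.5,0.5,0.5,0.5,0.5,0.5]

```text
time: 18.55
tool_pos: [0.6325, 0.0963, 0.1977]
tool_rot: [3.141, 0.0, 0.058]
contact_force: [0.7, -0.2, -0.1]
opening: 0.0459
grip_force: 0.0
```

Run:
```python
from h import *
st=telemetry.observe();W=eyes.read_camera("wrist");c=cam("wrist",st)
print(st["tool_pos"],st["tool_rot"],st["opening"])
for b in blobs(W,(0,110,60),(6,255,255),40)+blobs(W,(174,110,60),(180,255,255),40): print(b[0],b[1],onz(c,b[0],.118).round(4))
for p in((.6327,.097,.12),(.6429,.0077,.12),(.4834,-.0058,.12)):print(proj(c,p))
cv2.imwrite("pics/w3.png",W[:,:,::-1])
```

```text
[0.63254019 0.0962852  0.19773265] [3.14149642e+00 3.99352458e-04 5.77736479e-02] 0.045853459309601226
[378.2 199.4] [371, 191, 21, 23, 208] [0.6527 0.0224 0.118 ]
[280.8 200.9] [270, 196, 22, 13, 130] [0.6469 0.0977 0.118 ]
[393.  211.7] [381, 199, 25, 26, 471] [0.6436 0.0086 0.118 ]
[280.9 218. ] [269, 205, 25, 27, 518] [0.6335 0.0969 0.118 ]
[280.69600564 219.69878821]
[394.7865279  213.25185321]
[375.61282969 368.43865234]
```

View pics/w3.png

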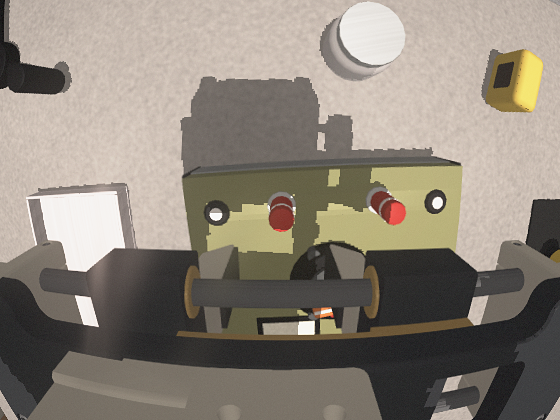

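The wrist view has pin 2 centred at (281,218), as predicted.

Call:
apply_moves:
  delta_pos:
    - [0,0.001,-0.09]
    - [0,0.001,-0.18]
    - [0,0.001,-0.25]
    - [0,0.001,-0.279]
    - [0,0.001,-0.279]
    - [0,0.001,-0.279]
    - [0,0.001,-0.279]
    - [0,0.001,-0.279]
  dr:
    - [0,0,0]
    - [0,0,0]
    - [0,0,0]
    - [0,0,0]
    - [0,0,0]
    - [0,0,0]
    - [0,0,0]
    - [0,0,0]
  jaw: [0.5,0.5,0.5,0.5,0,0,0,0]
  force: 30

```text
time: 19.27
tool_pos: [0.6341, 0.0967, 0.0888]
tool_rot: [3.141, -0.004, 0.062]
contact_force: [0.0, 0.8, -0.2]
opening: 0.024
grip_force: 0.0
```

Call:
apply_moves:
  delta_pos:
    - [0,0,0]
    - [0,0,0]
    - [0,0,0]
    - [0,0,0]
  dr:
    - [0,0,0]
    - [0,0,0]
    - [0,0,0]
    - [0,0,0]
  jaw: [0,0,0,0]

```text
time: 19.6
tool_pos: [0.6337, 0.0967, 0.0881]
tool_rot: [3.141, -0.004, 0.063]
contact_force: [0.4, -0.2, 5.7]
opening: 0.0192
grip_force: 30.0
```

Call:
apply_moves:
  delta_pos:
    - [0,0,0.04]
    - [0,0,0.12]
    - [0,0,0.2]
    - [0,0,0.25]
    - [0,0,0.25]
  dr:
    - [0,0,0]
    - [0,0,0]
    - [0,0,0]
    - [0,0,0]
    - [0,0,0]
  jaw: [0,0,0,0,0]

```text
time: 20.02
tool_pos: [0.6349, 0.0968, 0.1921]
tool_rot: [3.141, -0.009, 0.063]
contact_force: [0.5, 0.0, 0.8]
opening: 0.0194
grip_force: 30.0
```

Call:
apply_moves:
  delta_pos:
    - [-0.03,0.1,0]
    - [-0.06,0.2,0]
    - [-0.09,0.3,0]
    - [-0.13,0.4,0]
    - [-0.17,0.5,0]
    - [-0.21,0.6,0]
    - [-0.25,0.7,0]
    - [-0.252,0.73,0]
  dr:
    - [0,0,0]
    - [0,0,0]
    - [0,0,0]
    - [0,-0.2,0]
    - [0,-0.4,0]
    - [0,-0.6,0]
    - [0,-0.8,0]
    - [0,-1,0]
  jaw: [0,0,0,0,0,0,0,0]

```text
time: 20.68
tool_pos: [0.5286, 0.3931, 0.1864]
tool_rot: [3.111, -0.503, 0.075]
contact_force: [-0.4, -1.3, -0.4]
opening: 0.0196
grip_force: 30.0
```

Run:
```python
from h import *
st=telemetry.observe();print(st["tool_pos"],st["tool_rot"],st["opening"],st["qpos"])
S=eyes.read_camera("side")
cv2.imwrite("pics/s4.png",cv2.resize(S[140:420,140:420],(600,600))[:,:,::-1])
```

```text
[0.52861084 0.39305752 0.18636407] [ 3.11114564 -0.50291349  0.07462744] 0.019625428348537994 [ 0.66512381  0.44887948  1.59395818 -0.45121446  0.73841005  2.45043525]
```

View pics/s4.png

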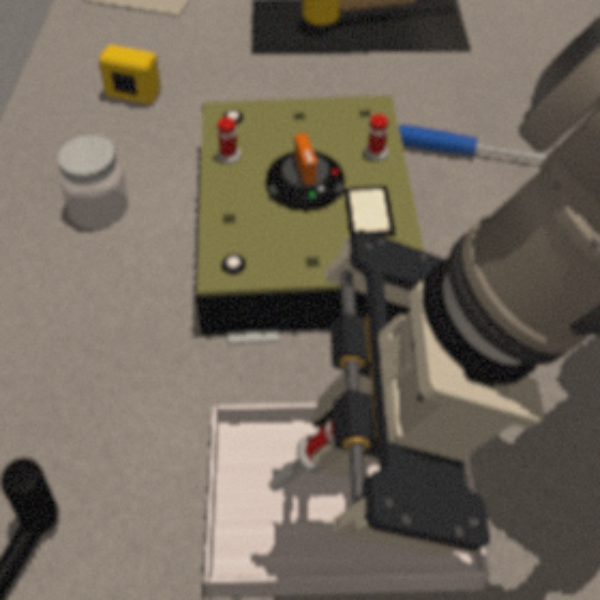

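The pin is out and tilted over the tray at about (320,440), with its tip toward +x.

Call:
apply_moves:
  delta_pos:
    - [0,0,-0.08]
    - [0,0,-0.16]
    - [0,0,-0.24]
    - [0,0,-0.28]
    - [0,0,-0.28]
    - [0,0,-0.28]
    - [0,0,-0.28]
  dr:
    - [0,0,0]
    - [0,0,0]
    - [0,0,0]
    - [0,0,0]
    - [0,0,0]
    - [0,0,0]
    - [0,0,0]
  jaw: [0,0,0,0,0,0,0]

```text
time: 21.32
tool_pos: [0.5318, 0.3883, 0.074]
tool_rot: [3.107, -0.498, 0.071]
contact_force: [-0.2, -0.3, 0.5]
opening: 0.0193
grip_force: 30.0
```

Call:
apply_moves:
  delta_pos:
    - [0,0,0]
    - [0,0,0]
    - [0,0,0]
    - [0,0,0]
    - [0,0,0]
    - [0,0,0]
    - [0,0,0]
    - [0,0,0]
  dr:
    - [0,0,0]
    - [0,0,0]
    - [0,0,0]
    - [0,0,0]
    - [0,0,0]
    - [0,0,0]
    - [0,0,0]
    - [0,0,0]
  jaw: [0.5,0.5,0.5,0.5,0.5,0.5,0.5,0.5]

```text
time: 21.98
tool_pos: [0.5318, 0.3887, 0.0744]
tool_rot: [3.107, -0.499, 0.072]
contact_force: [-0.2, -0.5, 0.3]
opening: 0.0456
grip_force: 0.0
```

Call:
apply_moves:
  delta_pos:
    - [0,0,0.08]
    - [0,0,0.16]
    - [0,0,0.24]
    - [0,-0.1,0.3]
    - [0,-0.2,0.3]
    - [0,-0.3,0.3]
    - [0,-0.4,0.3]
    - [0,-0.5,0.3]
  dr:
    - [0,0,0]
    - [0,0,0]
    - [0,0.2,0]
    - [0,0.4,0]
    - [0,0.6,0]
    - [0,0.8,0]
    - [0,1,0]
    - [0,1,0]
  jaw: [0.5,0.5,0.5,0.5,0.5,0.5,0.5,0.5]

```text
time: 22.65
tool_pos: [0.5338, 0.1869, 0.1946]
tool_rot: [-3.14, 0.003, 0.062]
contact_force: [0.6, -2.1, -0.5]
opening: 0.0463
grip_force: 0.0
```

```bash
cat > tray.py <<'E'
from h import *
st=telemetry.observe();T=eyes.read_camera("top");S=eyes.read_camera("side");ct,cs=cam("top"),cam("side")
print(st["tool_pos"],st["tool_rot"],st["opening"])
b=max(blobs(T,(0,0,150),(180,70,255),50,(60,160,185,310)),key=lambda b:b[1][4]);q=cv2.boxPoints(cv2.minAreaRect(np.argwhere(b[2])[:,::-1].astype('float32')))
print("tray",b[1],[onz(ct,p,.015)[:2].round(3).tolist() for p in q],onz(ct,q.mean(0),.015)[:2])
print("reds T",[(b[0].tolist(),b[1],onz(ct,b[0],.015)[:2].round(3).tolist()) for b in blobs(T,(0,120,60),(8,255,255),15,(60,150,322,310))])
print("reds S",[(b[0].tolist(),b[1],onz(cs,b[0],.015)[:2].round(3).tolist()) for b in blobs(S,(0,120,60),(8,255,255),15,(200,180,400,420))])
E
python3 tray.py
```

```text
[0.5338006  0.18688496 0.19460669] [-3.14034798e+00  2.75257253e-03  6.16323604e-02] 0.04631752637367894
tray [98, 243, 49, 39, 1447] [[0.488, 0.416], [0.498, 0.307], [0.416, 0.297], [0.406, 0.405]] [0.45219762 0.35630862]
reds T [([268.7, 171.9], [264, 167, 10, 12, 72], [0.659, 0.009]), ([275.8, 246.1], [272, 242, 9, 9, 63], [0.483, -0.005]), ([106.8, 249.2], [102, 245, 10, 10, 76], [0.481, 0.391]), ([105.8, 257.9], [102, 256, 9, 5, 41], [0.46, 0.393])]
reds S [([316.4, 196.6], [313, 193, 8, 8, 51], [0.475, -0.116]), ([245.5, 197.8], [242, 194, 9, 9, 51], [0.66, -0.101]), ([316.5, 205.6], [314, 203, 6, 7, 23], [0.475, -0.082]), ([245.8, 208.0], [243, 204, 7, 9, 44], [0.655, -0.063]), ([314.9, 393.0], [307, 388, 17, 11, 178], [0.483, 0.388]), ([329.0, 392.8], [327, 388, 5, 11, 51], [0.459, 0.387])]
```

Pin 2 lies in the tray. Now pin 3.

Call:
apply_moves:
  delta_pos:
    - [0.05,-0.1,0]
    - [0.1,-0.2,0]
    - [0.15,-0.3,0]
    - [0.2,-0.4,0]
    - [0.272,-0.452,0]
    - [0.272,-0.452,0]
    - [0.272,-0.452,0]
    - [0.272,-0.452,0]
  dr:
    - [0,0,0]
    - [0,0,0]
    - [0,0,0]
    - [0,0,0]
    - [0,0,0]
    - [0,0,0]
    - [0,0,0]
    - [0,0,0]
  jaw: [0.5,0.5,0.5,0.5,0.5,0.5,0.5,0.5]

```text
time: 23.42
tool_pos: [0.6401, 0.0091, 0.1937]
tool_rot: [-3.141, 0.001, 0.063]
contact_force: [-0.7, 0.2, 0.2]
opening: 0.0455
grip_force: 0.0
```

Run:
```python
from h import *
st=telemetry.observe();W=eyes.read_camera("wrist");c=cam("wrist",st)
print(st["tool_pos"],st["tool_rot"],st["opening"],proj(c,(.6429,.0077,.12)))
for b in blobs(W,(0,110,60),(6,255,255),40): print(b[0],b[1],onz(c,b[0],.118).round(4))
```

```text
[0.6400969  0.00913505 0.19372714] [-3.14094202e+00  1.30646709e-03  6.26391887e-02] 0.04551272330111229 [283.86730562 217.946692  ]
[283.8 198.9] [273, 194, 23, 13, 132] [0.657  0.0086 0.118 ]
[284.2 216.1] [272, 203, 26, 27, 545] [0.6438 0.0075 0.118 ]
```

Call:
apply_moves:
  delta_pos:
    - [0.008,-0.004,-0.09]
    - [0.008,-0.004,-0.18]
    - [0.008,-0.004,-0.25]
    - [0.008,-0.004,-0.265]
    - [0.008,-0.004,-0.265]
    - [0.008,-0.004,-0.265]
    - [0.008,-0.004,-0.265]
    - [0.008,-0.004,-0.265]
  dr:
    - [0,0,0]
    - [0,0,0]
    - [0,0,0]
    - [0,0,0]
    - [0,0,0]
    - [0,0,0]
    - [0,0,0]
    - [0,0,0]
  jaw: [0.5,0.5,0.5,0.5,0,0,0,0]

```text
time: 24.13
tool_pos: [0.645, 0.0071, 0.0909]
tool_rot: [3.141, -0.004, 0.063]
contact_force: [0.5, -0.3, 0.7]
opening: 0.0239
grip_force: 0.0
```

Call:
apply_moves:
  delta_pos:
    - [0,0,0]
    - [0,0,0]
    - [0,0,0]
    - [0,0,0]
  dr:
    - [0,0,0]
    - [0,0,0]
    - [0,0,0]
    - [0,0,0]
  jaw: [0,0,0,0]

```text
time: 24.47
tool_pos: [0.6449, 0.0067, 0.0902]
tool_rot: [3.141, -0.003, 0.063]
contact_force: [-0.8, -0.8, 6.4]
opening: 0.0192
grip_force: 30.0
```

Call:
apply_moves:
  delta_pos:
    - [0,0,0.04]
    - [0,0,0.12]
    - [0,0,0.2]
    - [0,0,0.27]
    - [0,0,0.27]
    - [0,0,0.27]
  dr:
    - [0,0,0]
    - [0,0,0]
    - [0,0,0]
    - [0,0,0]
    - [0,0,0]
    - [0,0,0]
  jaw: [0,0,0,0,0,0]

```text
time: 24.97
tool_pos: [0.6446, 0.0067, 0.1985]
tool_rot: [3.141, -0.004, 0.063]
contact_force: [-0.3, 0.1, -0.5]
opening: 0.0193
grip_force: 30.0
```

Call:
apply_moves:
  delta_pos:
    - [-0.03,0.1,0]
    - [-0.06,0.2,0]
    - [-0.1,0.3,0]
    - [-0.14,0.4,0]
    - [-0.18,0.5,0]
    - [-0.22,0.6,0]
    - [-0.22,0.6,0]
    - [-0.22,0.6,0]
  dr:
    - [0,0,0]
    - [0,0,0]
    - [0,0,0]
    - [0,0,0]
    - [0,0,0]
    - [0,0,0]
    - [0,0,0]
    - [0,0,0]
  jaw: [0,0,0,0,0,0,0,0]

```text
time: 25.63
tool_pos: [0.5537, 0.2492, 0.1948]
tool_rot: [3.141, 0.003, 0.067]
contact_force: [-0.2, -1.6, -0.6]
opening: 0.0192
grip_force: 30.0
```

```bash
python3 tray.py
python3 - <<'E'
from h import *
S=eyes.read_camera("side");T=eyes.read_camera("top")
cv2.imwrite("pics/s5.png",np.hstack([cv2.resize(S[200:420,200:380],(400,489)),cv2.resize(T[150:310,70:200],(397,489))])[:,:,::-1])
E
```

```text
[0.55373494 0.24919499 0.19481488] [3.14111351e+00 3.08051105e-03 6.72444156e-02] 0.01923728601626117
tray [113, 226, 45, 53, 1515] [[0.515, 0.397], [0.546, 0.324], [0.422, 0.267], [0.391, 0.34]] [0.46804257 0.33207499]
reds T [([275.8, 246.1], [272, 242, 9, 9, 63], [0.483, -0.005])]
reds S [([316.4, 196.6], [313, 193, 8, 8, 50], [0.475, -0.116]), ([315.5, 206.7], [312, 203, 8, 9, 43], [0.478, -0.078]), ([315.0, 392.9], [307, 388, 17, 11, 179], [0.483, 0.388]), ([329.0, 392.8], [327, 388, 5, 11, 51], [0.459, 0.387])]
```

View pics/s5.png

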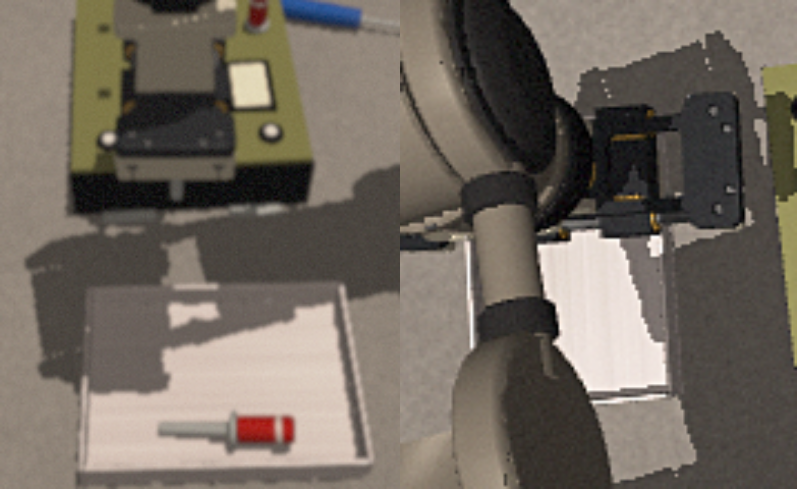

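Tray unmoved; pin 2 is lying flat in it.

Call:
apply_moves:
  delta_pos:
    - [-0.03,0.1,0]
    - [-0.06,0.2,0]
    - [-0.06,0.263,0]
    - [-0.06,0.263,0]
    - [-0.06,0.263,-0.1]
    - [-0.06,0.263,-0.2]
    - [-0.06,0.263,-0.28]
    - [-0.06,0.263,-0.3]
  dr:
    - [0,-0.2,0]
    - [0,-0.4,0]
    - [0,-0.6,0]
    - [0,-0.8,0]
    - [0,-1,0]
    - [0,-1,0]
    - [0,-1,0]
    - [0,-1,0]
  jaw: [0,0,0,0,0,0,0,0]

```text
time: 26.5
tool_pos: [0.5299, 0.3498, 0.0721]
tool_rot: [3.104, -0.493, 0.072]
contact_force: [-18.7, -0.6, 31.5]
opening: 0.0192
grip_force: 30.0
```

Call:
apply_moves:
  delta_pos:
    - [0,0,0]
    - [0,0,0]
    - [0,0,0]
    - [0,0,0]
    - [0,0,0]
    - [0,0,0]
    - [0,0,0]
    - [0,0,0]
  dr:
    - [0,0,0]
    - [0,0,0]
    - [0,0,0]
    - [0,0,0]
    - [0,0,0]
    - [0,0,0]
    - [0,0,0]
    - [0,0,0]
  jaw: [0,0,0.5,0.5,0.5,0.5,0.5,0.5]

```text
time: 27.17
tool_pos: [0.5319, 0.3521, 0.0766]
tool_rot: [3.107, -0.499, 0.071]
contact_force: [1.0, -0.2, -0.2]
opening: 0.0455
grip_force: 0.0
```

Call:
apply_moves:
  delta_pos:
    - [0,0,0]
    - [0,0,0.08]
    - [0,0,0.16]
    - [0,0,0.24]
    - [0,-0.1,0.3]
    - [0,-0.2,0.3]
    - [0,-0.3,0.3]
    - [0,-0.4,0.3]
  dr:
    - [0,0,0]
    - [0,0,0]
    - [0,0.2,0]
    - [0,0.4,0]
    - [0,0.6,0]
    - [0,0.8,0]
    - [0,1,0]
    - [0,1,0]
  jaw: [0.5,0.5,0.5,0.5,0.5,0.5,0.5,0.5]

```text
time: 27.83
tool_pos: [0.5342, 0.1923, 0.1973]
tool_rot: [-3.14, 0.001, 0.062]
contact_force: [0.2, -0.3, -0.5]
opening: 0.0457
grip_force: 0.0
```

Call:
apply_moves:
  delta_pos:
    - [-0.03,-0.1,0]
    - [-0.06,-0.2,0]
    - [-0.09,-0.3,0]
    - [-0.12,-0.4,0]
    - [-0.127,-0.5,0]
    - [-0.127,-0.5,0]
    - [-0.127,-0.5,0]
    - [-0.127,-0.5,0]
  dr:
    - [0,0,0]
    - [0,0,0]
    - [0,0,0]
    - [0,0,0]
    - [0,0,0]
    - [0,0,0]
    - [0,0,0]
    - [0,0,0]
  jaw: [0.5,0.5,0.5,0.5,0.5,0.5,0.5,0.5]

```text
time: 28.5
tool_pos: [0.4811, -0.0055, 0.1964]
tool_rot: [-3.141, -0.0, 0.062]
contact_force: [0.1, -0.3, -0.5]
opening: 0.0464
grip_force: 0.0
```

```bash
python3 - <<'E'
from h import *
st=telemetry.observe();W=eyes.read_camera("wrist");c=cam("wrist",st)
print(st["tool_pos"],st["tool_rot"],st["opening"],proj(c,(.4834,-.0058,.12)))
for b in blobs(W,(0,110,60),(6,255,255),40): print(b[0],b[1],onz(c,b[0],.118).round(4))
E
python3 tray.py
```

```text
[ 0.48109723 -0.00551624  0.19640611] [-3.14128924e+00 -1.48718559e-04  6.19779405e-02] 0.046384393716288067 [282.23618519 217.61815645]
[231.6 152.2] [228, 149, 8, 8, 46] [0.5303 0.0343 0.118 ]
[  2.9 179.3] [0, 169, 7, 22, 148] [0.5038 0.2711 0.118 ]
[ 16.2 179.4] [10, 169, 14, 23, 259] [0.5039 0.2497 0.118 ]
[  2.7 196.7] [0, 194, 7, 7, 42] [0.486  0.2747 0.118 ]
[ 16.  197.7] [11, 195, 12, 7, 69] [0.4858 0.253  0.118 ]
[282.2 198.9] [271, 194, 23, 13, 131] [ 0.4974 -0.0049  0.118 ]
[282.6 215.9] [270, 203, 26, 27, 530] [ 0.4842 -0.006   0.118 ]
[ 0.48113925 -0.0048516   0.19634186] [-3.14129384e+00 -5.37814003e-05  6.34848137e-02] 0.04604485447847512
tray [89, 186, 70, 98, 4748] [[0.622, 0.441], [0.63, 0.287], [0.411, 0.269], [0.403, 0.42]] [0.51524101 0.35422219]
reds T [([106.5, 247.4], [102, 241, 10, 14, 107], [0.485, 0.392]), ([122.5, 247.1], [118, 241, 10, 13, 109], [0.485, 0.355]), ([105.8, 257.8], [102, 256, 9, 5, 39], [0.461, 0.393]), ([121.8, 257.6], [118, 256, 9, 5, 36], [0.461, 0.356])]
reds S [([316.0, 197.2], [313, 194, 7, 7, 37], [0.476, -0.114]), ([315.4, 206.5], [312, 203, 8, 9, 44], [0.478, -0.078]), ([314.4, 371.8], [306, 367, 17, 11, 166], [0.484, 0.351]), ([328.2, 371.7], [326, 367, 5, 11, 46], [0.459, 0.349]), ([315.0, 392.9], [307, 388, 17, 11, 174], [0.483, 0.388]), ([329.0, 392.7], [327, 388, 5, 11, 49], [0.459, 0.386])]
```

Two pins lie in the unmoved tray. Now pin 1.

Call:
apply_moves:
  delta_pos:
    - [0.006,-0.002,-0.09]
    - [0.006,-0.002,-0.18]
    - [0.006,-0.002,-0.25]
    - [0.006,-0.002,-0.272]
    - [0.006,-0.002,-0.272]
    - [0.006,-0.002,-0.272]
    - [0.006,-0.002,-0.272]
    - [0.006,-0.002,-0.272]
  dr:
    - [0,0,0]
    - [0,0,0]
    - [0,0,0]
    - [0,0,0]
    - [0,0,0]
    - [0,0,0]
    - [0,0,0]
    - [0,0,0]
  jaw: [0.5,0.5,0.5,0.5,0,0,0,0]

```text
time: 29.32
tool_pos: [0.4847, -0.0065, 0.0893]
tool_rot: [3.141, -0.003, 0.063]
contact_force: [0.4, 0.5, 0.7]
opening: 0.024
grip_force: 0.0
```

Call:
apply_moves:
  delta_pos:
    - [0,0,0]
    - [0,0,0]
    - [0,0,0]
    - [0,0,0]
  dr:
    - [0,0,0]
    - [0,0,0]
    - [0,0,0]
    - [0,0,0]
  jaw: [0,0,0,0]

```text
time: 29.65
tool_pos: [0.4844, -0.0067, 0.0887]
tool_rot: [3.141, -0.003, 0.063]
contact_force: [0.6, 0.6, 7.3]
opening: 0.0191
grip_force: 30.0
```

Call:
apply_moves:
  delta_pos:
    - [0,0,0.04]
    - [0,0,0.12]
    - [0,0,0.2]
    - [0,0,0.27]
    - [0,0,0.27]
    - [0,0,0.27]
  dr:
    - [0,0,0]
    - [0,0,0]
    - [0,0,0]
    - [0,0,0]
    - [0,0,0]
    - [0,0,0]
  jaw: [0,0,0,0,0,0]

```text
time: 30.15
tool_pos: [0.484, -0.0067, 0.1969]
tool_rot: [3.141, -0.003, 0.063]
contact_force: [-0.2, -0.4, -1.7]
opening: 0.0193
grip_force: 30.0
```

Call:
apply_moves:
  delta_pos:
    - [0,0.1,0]
    - [0,0.2,0]
    - [0,0.3,0]
    - [0,0.4,0]
    - [0.04,0.5,0]
    - [0.08,0.55,0]
    - [0.08,0.55,0]
    - [0.08,0.55,0]
  dr:
    - [0,0,0]
    - [0,0,0]
    - [0,0,0]
    - [0,0,0]
    - [0,0,0]
    - [0,0,0]
    - [0,0,0]
    - [0,0,0]
  jaw: [0,0,0,0,0,0,0,0]

```text
time: 30.82
tool_pos: [0.5145, 0.2142, 0.1933]
tool_rot: [3.141, 0.004, 0.065]
contact_force: [1.0, -1.1, -1.1]
opening: 0.0192
grip_force: 30.0
```

```bash
python3 tray.py | grep -v "reds T"
```

```text
[0.5145484  0.21418082 0.19326861] [3.14055681 0.00385831 0.06498677] 0.01917709587687313
tray [60, 160, 125, 31, 2508] [[0.622, 0.506], [0.695, 0.508], [0.691, 0.212], [0.618, 0.211]] [0.6563645  0.35940406]
reds S [([314.4, 371.8], [306, 367, 17, 11, 167], [0.484, 0.351]), ([328.1, 371.7], [326, 367, 5, 11, 47], [0.459, 0.349]), ([315.0, 393.0], [307, 388, 17, 11, 181], [0.483, 0.388]), ([329.0, 392.8], [327, 388, 5, 11, 50], [0.459, 0.387])]
```

Call:
apply_moves:
  delta_pos:
    - [0.03,0.1,0]
    - [0.043,0.2,0]
    - [0.043,0.255,0]
    - [0.043,0.255,0]
    - [0.043,0.255,-0.1]
    - [0.043,0.255,-0.18]
    - [0.043,0.255,-0.24]
    - [0.043,0.255,-0.27]
  dr:
    - [0,-0.2,0]
    - [0,-0.4,0]
    - [0,-0.6,0]
    - [0,-0.8,0]
    - [0,-1,0]
    - [0,-1,0]
    - [0,-1,0]
    - [0,-1,0]
  jaw: [0,0,0,0,0,0,0,0]

```text
time: 31.58
tool_pos: [0.5296, 0.3127, 0.0834]
tool_rot: [3.104, -0.492, 0.072]
contact_force: [0.3, -0.7, -0.4]
opening: 0.0197
grip_force: 30.0
```

Call:
apply_moves:
  delta_pos:
    - [0,0,-0.02]
    - [0,0,-0.03]
    - [0,0,-0.03]
    - [0,0,-0.03]
    - [0,0,-0.03]
    - [0,0,-0.03]
    - [0,0,-0.03]
    - [0,0,-0.03]
  dr:
    - [0,0,0]
    - [0,0,0]
    - [0,0,0]
    - [0,0,0]
    - [0,0,0]
    - [0,0,0]
    - [0,0,0]
    - [0,0,0]
  jaw: [0,0,0.5,0.5,0.5,0.5,0.5,0.5]

```text
time: 32.25
tool_pos: [0.5328, 0.3156, 0.0761]
tool_rot: [3.108, -0.5, 0.071]
contact_force: [1.0, -0.9, -0.7]
opening: 0.0457
grip_force: 0.0
```

Call:
apply_moves:
  delta_pos:
    - [0,0,0]
    - [0,0,0.08]
    - [0,0,0.16]
    - [0,0,0.24]
    - [0,-0.1,0.34]
    - [0,-0.2,0.4]
    - [0,-0.3,0.4]
    - [0,-0.4,0.4]
  dr:
    - [0,0,0]
    - [0,0,0]
    - [0,0.2,0]
    - [0,0.4,0]
    - [0,0.6,0]
    - [0,0.8,0]
    - [0,1,0]
    - [0,1,0]
  jaw: [0.5,0.5,0.5,0.5,0.5,0.5,0.5,0.5]

```text
time: 32.92
tool_pos: [0.5354, 0.1802, 0.2348]
tool_rot: [-3.139, 0.001, 0.063]
contact_force: [0.5, -1.1, -0.5]
opening: 0.0457
grip_force: 0.0
```

Call:
apply_moves:
  delta_pos:
    - [0,-0.1,0]
    - [0,-0.2,0]
    - [0,-0.3,0]
    - [-0.05,-0.4,0]
    - [-0.1,-0.5,0]
    - [-0.1,-0.6,0]
    - [-0.1,-0.6,0]
    - [-0.1,-0.6,0]
  dr:
    - [0,0,0]
    - [0,0,0]
    - [0,0,0]
    - [0,0,0]
    - [0,0,0]
    - [0,0,0]
    - [0,0,0]
    - [0,0,0]
  jaw: [0.5,0.5,0.5,0.5,0.5,0.5,0.5,0.5]

```text
time: 33.58
tool_pos: [0.4926, -0.0608, 0.2321]
tool_rot: [3.141, -0.001, 0.058]
contact_force: [1.2, 0.2, -0.0]
opening: 0.046
grip_force: 0.0
```

```bash
python3 tray.py
python3 - <<'E'
from h import *
S=eyes.read_camera("side");T=eyes.read_camera("top")
cv2.imwrite("pics/end.png",np.hstack([cv2.resize(S[80:420,150:400],(400,544)),cv2.resize(T[90:310,70:230],(395,544))])[:,:,::-1])
E
```

```text
[ 0.49258274 -0.06077583  0.23210805] [ 3.14118418e+00 -5.14568207e-04  5.83926164e-02] 0.045974489919034266
tray [89, 183, 70, 101, 4501] [[0.631, 0.442], [0.639, 0.287], [0.411, 0.269], [0.403, 0.42]] [0.51960637 0.35452261]
reds T [([106.6, 247.1], [102, 241, 10, 14, 112], [0.486, 0.392]), ([122.6, 247.2], [118, 241, 10, 13, 107], [0.485, 0.354]), ([138.8, 247.0], [135, 241, 9, 13, 106], [0.485, 0.316]), ([105.8, 257.9], [102, 256, 9, 5, 39], [0.46, 0.393]), ([121.8, 257.6], [118, 256, 9, 5, 37], [0.461, 0.356]), ([137.9, 258.0], [134, 256, 9, 5, 42], [0.459, 0.318])]
reds S [([314.7, 351.4], [307, 347, 16, 10, 152], [0.483, 0.312]), ([328.1, 351.0], [326, 347, 5, 10, 42], [0.458, 0.31]), ([314.4, 371.8], [306, 367, 17, 11, 164], [0.484, 0.351]), ([328.1, 371.7], [326, 367, 5, 11, 47], [0.459, 0.349]), ([315.0, 392.9], [307, 388, 17, 11, 179], [0.483, 0.388]), ([329.0, 392.8], [327, 388, 5, 11, 51], [0.459, 0.387])]
```

View pics/end.png

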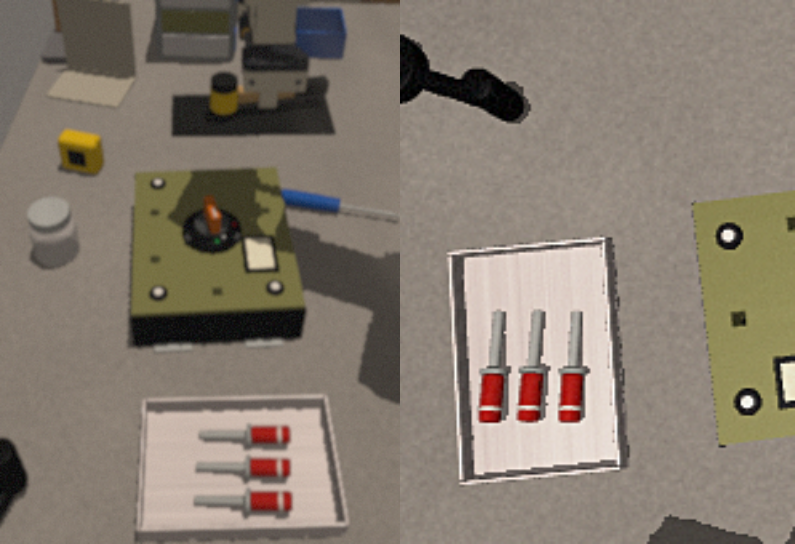

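All three pins lie side by side in the tray. The rivets are home, the knob is locked, the mallet stands on its mat and the bystanders are in place.

```bash
python3 -c "
from cell import job
print(job.hand_in())"
```

```text
the job is handed in; nothing more can be done
None
```

The job is handed in, with no verdict returned: all three rivets were driven home with the mallet before any pin was pulled, the three alignment pins are in the tray, the knob is locked (about 1.38 rad), the mallet is back on its mat and the other things on the table were left alone.

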